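# Wind and start the meeting timer

### The job

Wind up the meeting timer on the desk: turn its winged key clockwise, in as many bites as it takes, until the pointer stands on the long mark at the end of its scale and the key comes up firm, but do not force it against the stop. Then let go of the key and slide the small start tab all the way up the sloping panel. Leave everything else on the desk where it stands.

Things in the scene. Friction and masses are not known exactly. Their poses are not given: they have to be found in the camera images.
- timer: Wind-up meeting timer: grey console, fixed on the desk, 210 wide (y), 130 deep (x), 30 high in front, 85 behind (mm). Origin: centre of its underside; x to its back, y to its left, z up. Its flat panel slopes 0.425 rad (24 degrees) from level, rising to the back, and passes 58 mm above the origin: up-slope (0.91, 0, 0.41), outward normal (-0.41, 0, 0.91). Only the key stands over 20 mm off it.
- key_grip (a point): Centre of the winding key's flat steel wing, to be grasped here: on the key's axis, 36 mm off the panel, at (3, 45, 99) mm in the timer's frame. The wing is 54 wide (this point's x), 10 thick (y: grasp across it), 28 tall (z; 22 to 50 off the panel). z is the key's axis, outward along the panel's normal, 24 degrees from vertical. Half a turn looks the same.
- key_foot (a point): Where the key's axis meets the panel, fixed to the timer (13 mm shaft in a 38 mm bush). The key winds clockwise looking at the panel from outside (a negative turn about key_grip's z) and, let go, stays wound but for the give of its coupling. Turning takes 0.09 to 0.14 N m; when fully wound the shaft stops dead. At first 5.2 to 6.0 rad are missing: too much for one grasp.
- gauge_pointer (a point): Small white pointer (3 mm wide) of the winding scale along the panel's lower edge. The shaft drives it 8 mm per rad from the scale's left end to its right: in the timer's frame its y is +75 mm run down and +15 mm fully wound, where the shaft stops and the scale has its long end mark.
- tab_center (a point): Centre of the small black start tab on the panel's right part: 14 mm along the slope, 12 wide (y), top 19 mm off the panel, this point 10 mm off it. It slides up the slope in a low guide (rails 3 mm high) and stays where it is left; moving it takes about 2 N. With the tab down (off) this point lies at (3, -60, 70) mm in the timer's frame.
- start_tab (a joint): Travel of the start tab up the slope, m: 0 down (off, as found), 0.026 fully up (started).
- mug: white mug, 92 x 127 x 95 mm, standing on the desk beside the timer; origin under its centre. Bystander.
- stapler: stapler, 34 x 139 x 52 mm; origin under its centre. Bystander.
- staple_box: small carton of staples, 40 x 78 x 30 mm; origin under its centre. Bystander.
- glue_stick: glue stick standing upright, 28 mm across, 91 high; origin under its centre. Bystander.
- key_give (a joint): Twist of the springy coupling between key and shaft, rad, positive clockwise: 0 at rest, 1.2 N m per rad, so about 0.1 while winding. It rises only when the key is turned on against the stop; over 0.5 (0.6 N m) the key is being forced.

How it is judged:
On the way, in this order (a step that is already met when the one before it is completed fails the run):
1. the key is wound until the pointer is on the end mark (y in the timer's frame at most 17.5 mm) (y of gauge_pointer in the frame of timer below 0.0175 m), for 0.2 s.
2. then the start tab is slid all the way up (at least 22 mm) (value of joint start_tab above 0.022 m), for 0.2 s.
At the end, for the whole second after the job is handed in: The timer is fully wound, its pointer on the end mark (y at most 17.5 mm in the timer's frame), and the start tab is fully up (at least 22 mm of its 26 mm) (y of gauge_pointer in the frame of timer below 0.0175 m and value of joint start_tab above 0.022 m); the robot touches nothing.
It fails at once if the key is forced on against its stop (its coupling twisted by more than 0.5 rad) (value of joint key_give above 0.5 rad).
It fails at once if a bystander is moved by more than 30 mm (distance of any of mug, stapler, staple_box, glue_stick from where it was at the start of the episode above 0.03 m).
It also fails if it takes over 72 s, if anything falls off the work surface, if the arm or the gripper's body presses on something with over 40 N, if the wrist force passes 120 N, or if a joint passes its speed limit or range.

### The arm

A 6-joint arm with a two-finger parallel gripper is mounted at the origin on the work surface; the furniture and walls round the work are solid. World frame = base frame: x ahead of the robot, y to its left, z up, the work surface at z = 0. Lengths are in m, angles in rad, forces in N, time in s.
With the tool pointing down it reaches from about 0.35 to 0.925 m from the base axis. Payload 6.4 kg.
Tool frame: the origin (TCP) lies midway between the tips of the shut fingers; the grasp point (between the pads) lies 19 mm behind it (ctrl.grasp_offset is the distance from the TCP to the grasp point, in m); x points along the fingers, y is the direction in which the jaws open and shut, and the axes are right-handed (so a half turn about x gives the same grasp; the last joint's range is limited). The gripper opens to 94 mm and grips with 3 to 60 N. Pads are 16 mm wide; open, the fingers measure 119 mm over their backs; the gripper's body (75 mm by 177 mm) begins 78 mm behind the grasp point.
Start: joints at [-1.395, 0.245, 1.558, -0, 1.339, -0.174], TCP at [0.223, -0.611, 0.205] pointing down, gripper open.
Joint ranges: [-3.13, 3.13], [-1.02, 2.26], [0.13, 2.54], [-0.95, 4.09], [0.21, 2.88], [-2.74, 2.74]. Speed limits (rad/s): [2.57, 2.57, 3.14, 3.14, 3.14, 3.14].

### API

Orientations are given as a rotation vector (axis times angle).
In Python, from cell import ctrl gives the robot as it stands.
- The arm moves only by the tool apply_moves, never from a script. Its argument "rows" is a list of rows, each an object of numbers: "tx", "ty", "tz": the shift along the tool's x, y, z in m; "wx", "wy", "wz": the turn, a rotation vector about the tool's x, y, z in degrees; "grip": the finger opening in m, from 0 to 0.094. In form: [{"tx": .., "ty": .., "tz": .., "wx": .., "wy": .., "wz": .., "grip": ..}, ...]. A call has 1 to 8 rows; each row is the pose to reach, as a shift and turn from the pose commanded when the call began, along the tool's axes at that moment; what a row does not reach only later rows make up. A row lasts 1/12 s, in which the tool goes at most 41.7 mm and 7.16 degrees, less where a joint would pass 70% of its speed; a pose out of reach is approached as far as the arm can. A call with a gripper value outside its range is refused whole. The fingers move at their own pace and stop on an object; the grip force is fixed at half the most. Time passes only in rows, so rows that repeat a pose let the fingers close. It gives the time, the measured TCP pose, the force and the opening at its end, in the units of the state.
- ctrl.get_state(): the state, without advancing time (a new reading comes with each control period).
- ctrl.grab_frame(name): name is "scene" or "top" or "wrist"; returns the picture (420x560x3 uint8, red, green, blue); there is no depth.
- ctrl.get_calibration(name): a dict with "intrinsics" (3x3 intrinsics, pixels), "k1" (the pictures are not rectified: a ray, as slopes to the right and down, at radius r is drawn at 1 + k1 r^2 times it, then the intrinsics apply), "T" (4x4, takes a point from camera to world coordinates). Camera axes: x right, y up, looking along -z (the intrinsics and any distortion apply to the point x, -y, -z); pixel columns grow to the right and rows downward; lengths in m; the calibration is good to about 2 mm. A picture is of the moment at which its call begins: read the wrist's pose just before it. get_calibration takes no time and is no camera call; for the wrist camera it gives the pose at the moment of the call.
- ctrl.finish_job(): hands the job in, once; it reports no verdict.
The state is a dict: "time": time; "joint_positions": joint angles; "qvel": joint speeds; "tau": joint torques, N m; "eef_pos": TCP position; "tool_rot": TCP orientation; "contact_force": force on the tool from outside, world axes, zero at the start; "wrist_torque": the same for the moment, N m; "grip_width": opening from 0.0 (shut) to 1.0 (fully open).
Only numpy, scipy, OpenCV 4.12 (cv2) and the standard library are available. Lean on these libraries where they do the work, as an engineer would, in place of code of your own. Each camera call takes 0.05 s, during which the arm holds its last target.

## Working session

There is one attempt and no reset: what is moved stays moved. The work goes in short steps, Python scripts to look and compute and a tool call to move; the robot and the scene stay as the last step left them, time stands still between calls to the robot, and variables do not carry over. Pictures are saved under pics/ and viewed, and the job is handed in when it is done.

Besides the shell and the picture viewer there is one more tool, called after ">>>" in YAML: its name, and indented under it one key for each argument. apply_moves: Moves the arm, as the interface text tells. Its arguments: {"type":"object","properties":{"rows":{"type":"array","items":{"type":"object","properties":{"tx":{"type":"number"},"ty":{"type":"number"},"tz":{"type":"number"},"wx":{"type":"number"},"wy":{"type":"number"},"wz":{"type":"number"},"grip":{"type":"number"}}}}},"required":["rows"]}

```bash
ls; mkdir -p pics; python3 - <<'E'
from cell import ctrl
import cv2
print(ctrl.get_state())
for n in ["scene","top","wrist"]:
    c=ctrl.get_calibration(n);print(n,c)
    cv2.imwrite(f"pics/{n}0.png",ctrl.grab_frame(n)[:,:,::-1])
E
```

```text
pics
{'time': 0.0, 'joint_positions': array([-1.39509579e+00,  2.45818492e-01,  1.55898903e+00, -2.95434583e-05,
        1.33871031e+00, -1.74115276e-01]), 'qvel': array([-0.00044212,  0.00099318,  0.00068014, -0.00127718, -0.00171077,
       -0.00109024]), 'tau': array([-1.81964269e-04, -4.15835345e+01, -3.14601266e+01,  6.85427058e-02,
        3.31612432e-02, -1.52599368e-04]), 'eef_pos': array([ 0.22265327, -0.61003826,  0.20435598]), 'tool_rot': array([ 2.03193998,  0.36107043, -2.03200244]), 'contact_force': array([ 0.16143699, -0.05175931, -0.16094153]), 'wrist_torque': array([-0.01158792,  0.04759178,  0.01767723]), 'grip_width': 1.0045241446605986}
scene {'intrinsics': array([[409.07620347,   0.        , 279.22363527],
       [  0.        , 409.07620347, 211.79405795],
       [  0.        ,   0.        ,   1.        ]]), 'k1': 0.02268404834114628, 'T': array([[-0.70969651,  0.53558097, -0.4576941 ,  0.05422542],
       [-0.70442216, -0.52934651,  0.47284426,  0.52768368],
       [ 0.01096761,  0.65798578,  0.75295048,  0.77930664],
       [ 0.        ,  0.        ,  0.       
[... 227 characters left out ...]
rray([[-0.00841664,  0.99692146, -0.07795358,  0.41133095],
       [-0.99991703, -0.00915089, -0.00906658,  0.08502422],
       [-0.00975202,  0.0778708 ,  0.99691576,  1.09957142],
       [ 0.        ,  0.        ,  0.        ,  1.        ]])}
wrist {'intrinsics': array([[353.05358071,   0.        , 281.83363269],
       [  0.        , 353.05358071, 211.33824093],
       [  0.        ,   0.        ,   1.        ]]), 'k1': -0.003807960871329105, 'T': array([[ 0.34307218,  0.90677498,  0.2450727 ,  0.29258291],
       [-0.93930675,  0.33176523,  0.08737654, -0.58503404],
       [-0.00207574, -0.2601749 ,  0.96555927,  0.38582464],
       [ 0.        ,  0.        ,  0.        ,  1.        ]])}
```

View pics/top0.png

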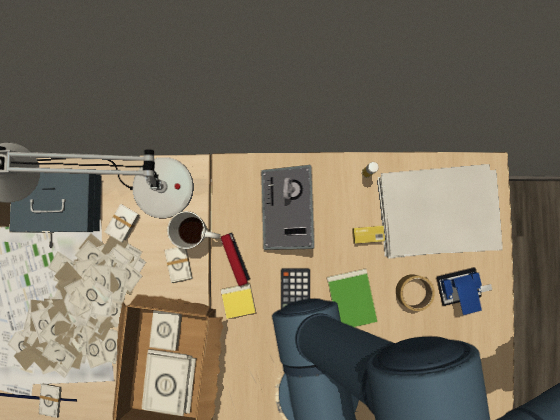

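View pics/scene0.png

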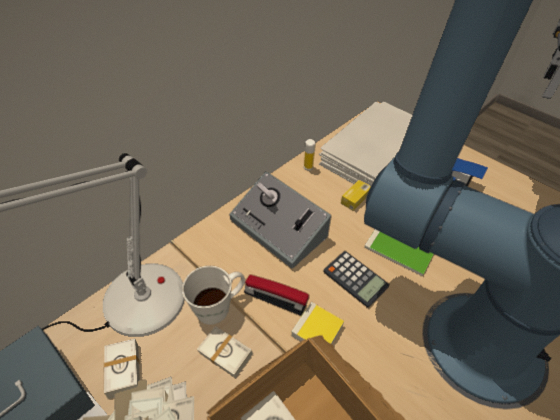

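View pics/wrist0.png

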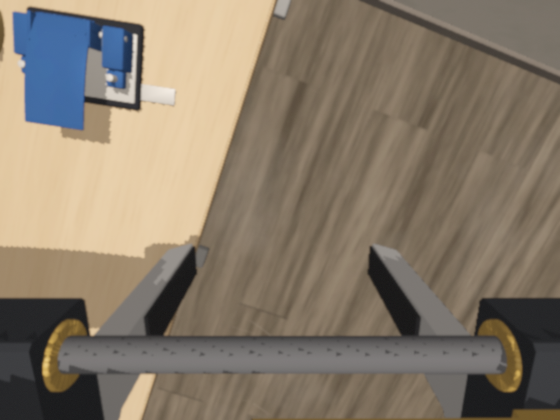

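The top view shows the timer at columns 262-313, rows 166-250. Its gauge is on the image-left side, which is the front, with the key near (293,188) and the tab near (295,231). I'll zoom in on both cameras and write helpers.

```bash
cat > h.py <<'E'
import numpy as np, cv2
from scipy.spatial.transform import Rotation as R
from cell import ctrl
def ray(c,uv):
    K=c["intrinsics"];d=np.array([c["k1"],0,0,0,0.])
    p=cv2.undistortPoints(np.array(uv,float).reshape(-1,1,2),K,d,None,None).reshape(-1,2)
    v=np.c_[p[:,0],-p[:,1],-np.ones(len(p))]@c["T"][:3,:3].T
    return c["T"][:3,3],v
def onplane(c,uv,p0,n):
    o,v=ray(c,uv);n=np.array(n,float)
    return o+v*(((np.array(p0)-o)@n)/(v@n))[:,None]
def proj(c,P):
    T=c["T"];q=(np.atleast_2d(P)-T[:3,3])@T[:3,:3]
    s=np.c_[q[:,0],-q[:,1]]/-q[:,2:3]; r2=(s**2).sum(1,keepdims=True)
    s=s*(1+c["k1"]*r2);K=c["intrinsics"]
    return s*[K[0,0],K[1,1]]+K[:2,2]
def tool():
    s=ctrl.get_state();return s["eef_pos"],R.from_rotvec(s["tool_rot"])
E
python3 - <<'E'
from h import *
i=cv2.imread("pics/top0.png")[155:260,250:325];cv2.imwrite("pics/topz.png",cv2.resize(i,None,fx=5.5,fy=5.5,interpolation=cv2.INTER_CUBIC))
i=cv2.imread("pics/scene0.png")[165:275,220:340];cv2.imwrite("pics/scenez.png",cv2.resize(i,None,fx=5,fy=5,interpolation=cv2.INTER_CUBIC))
E
```

```text
(no output)
```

View pics/topz.png

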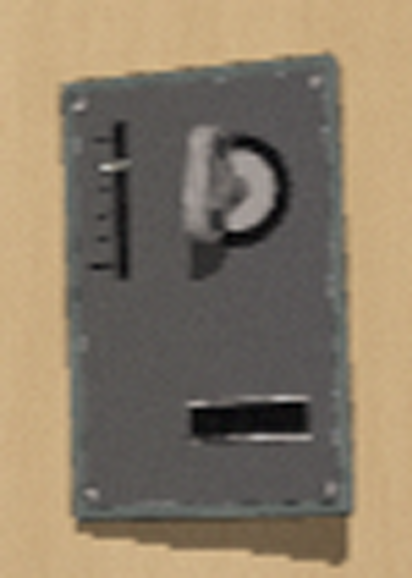

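View pics/scenez.png

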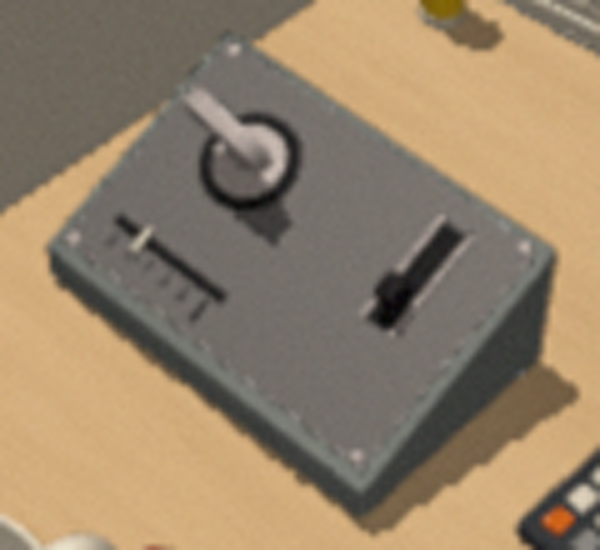

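```bash
cat >> h.py <<'E'
def fit(c,uv):  # screws: FL, BL, BR, FR
    yaw=-np.pi/2;ctr=None
    o=onplane(c,np.mean(uv,0)[None],[0,0,.058],[0,0,1])[0]
    for _ in range(20):
        Rt=R.from_euler('z',yaw).as_matrix();n=Rt@[-.4124,0,.911]
        P=onplane(c,uv,o,n);o=P.mean(0);o=onplane(c,np.mean(uv,0)[None],[0,0,.058],[0,0,1])[0] if _<3 else np.r_[o[:2],.058]
        d=(P[0]+P[1]-P[2]-P[3]);yaw=np.arctan2(-d[0],d[1])
    return np.r_[o[:2],yaw],(P-o)@Rt
E
python3 - <<'E'
from h import *
np.set_printoptions(precision=4,suppress=True)
a=np.array([[81,105],[317,82],[331,489],[92,494.]])/5.5+[250,155]
b=np.array([[73,238],[234,49],[525,247],[358,457.]])/5+[220,165]
for n,u in(("top",a),("scene",b)):
    print(n,*fit(ctrl.get_calibration(n),u-.4))
E
```

```text
top [ 0.4898  0.0809 -1.5491] [[-0.0549  0.0927 -0.0249]
 [ 0.0549  0.0919  0.0249]
 [ 0.0548 -0.0925  0.0248]
 [-0.0548 -0.0921 -0.0248]]
scene [ 0.4919  0.0796 -1.5469] [[-0.0555  0.093  -0.0251]
 [ 0.0555  0.0922  0.0251]
 [ 0.0551 -0.0922  0.0249]
 [-0.0551 -0.093  -0.0249]]
```

```bash
cat >> h.py <<'E'
TP=np.array([.4908,.0803,0]);YAW=-1.548
RT=R.from_euler('z',YAW).as_matrix()
N=RT@[-.4124,0,.911];U=RT@[.911,0,.4124];Y=RT@[0,1.,0]
def w(p): return TP+RT@(np.array(p)/1000)
G=w([3,45,99])
E
python3 - <<'E'
from h import *
np.set_printoptions(precision=4,suppress=True)
foot=G-.036*N
for n,u in(("top",np.array([[205,130],[207,240.]])/5.5+[250,155]),("scene",np.array([[192,95],[262,155.]])/5+[220,165])):
    c=ctrl.get_calibration(n)
    P=onplane(c,u-.4,foot+.050*N,N)-foot
    print(n,"slope,y mm:",P@U*1000,P@Y*1000)
    # pointer: gauge
for n,u in(("top",np.array([[115,164.]])/5.5+[250,155]),("scene",np.array([[143,240.]])/5+[220,165])):
    c=ctrl.get_calibration(n)
    P=onplane(c,u-.4,w([0,0,58]),N)-TP
    print(n,P@U*1000,P@Y*1000)
p,r=tool();print(r.as_matrix(),"G",G,"N",N)
E
```

```text
top slope,y mm: [5.7715 5.0036] [ 20.8891 -27.7064]
scene slope,y mm: [ 2.109  -1.9626] [ 18.7387 -29.7378]
top [-19.8455] [62.0036]
scene [-16.6932] [63.2314]
[[-0.0003  0.3427 -0.9394]
 [ 0.0014 -0.9394 -0.3427]
 [-1.     -0.0014 -0.0002]] G [0.5359 0.0783 0.099 ] N [-0.0094  0.4123  0.911 ]
```

```bash
cat >> h.py <<'E'
def target(off,ang=0.,lat=(0,0)):  # grasp point off (m) above G along N; ang = turn about tool x (deg, + = clockwise) from y=-U
    b=np.c_[-N,-U,np.cross(-N,-U)]
    r=R.from_matrix(b)*R.from_euler('x',ang,degrees=True)
    return G+N*(off-.019)+lat[0]*U+lat[1]*Y,r
def rel(off,ang=0.,lat=(0,0)):
    s=ctrl.get_state();p,r=tool();tp,tr=target(off,ang,lat)
    print("t %.2f"%s["time"],"q",np.round(s["joint_positions"],3),"F",np.round(s["contact_force"],1),"Tx %.3f"%(r.inv().apply(s["wrist_torque"])[0]),"grip",round(s["grip_width"]*94,1))
    print("shift mm",np.round(r.inv().apply(tp-p)*1000,1),"turn",np.round((r.inv()*tr).as_rotvec(degrees=True),2))
E
python3 -c "
from h import *
rel(.1)"
```

```text
t 0.15 q [-1.395  0.246  1.559 -0.     1.339 -0.174] F [-0.8 -0.5  0.1] Tx -0.023 grip 93.8
shift mm [  32.8 -571.1 -540.9] turn [-157.93  -34.2    -5.62]
```

>>> apply_moves:
  rows:
    - {"tx":0.0,"ty":-0.285,"tz":-0.27,"wx":-79,"wy":-17,"wz":-3,"grip":0.094}
    - {"tx":0.0,"ty":-0.285,"tz":-0.27,"wx":-79,"wy":-17,"wz":-3}
    - {"tx":0.0,"ty":-0.285,"tz":-0.27,"wx":-79,"wy":-17,"wz":-3}
    - {"tx":0.0,"ty":-0.285,"tz":-0.27,"wx":-79,"wy":-17,"wz":-3}
    - {"tx":0.0,"ty":-0.285,"tz":-0.27,"wx":-79,"wy":-17,"wz":-3}
    - {"tx":0.0,"ty":-0.285,"tz":-0.27,"wx":-79,"wy":-17,"wz":-3}
    - {"tx":0.0,"ty":-0.285,"tz":-0.27,"wx":-79,"wy":-17,"wz":-3}
    - {"tx":0.0,"ty":-0.285,"tz":-0.27,"wx":-79,"wy":-17,"wz":-3}

```text
invalid input at $.rows[1]: expected keys tx, ty, tz, wx, wy, wz, grip
```

```bash
python3 -c "
from h import *
rel(.1)"
```

```text
t 0.15 q [-1.395  0.246  1.559 -0.     1.339 -0.174] F [-0.8 -0.5  0.1] Tx -0.023 grip 93.8
shift mm [  32.8 -571.1 -540.9] turn [-157.93  -34.2    -5.62]
```

>>> apply_moves:
  rows:
    - {"tx":0.0,"ty":-0.285,"tz":-0.27,"wx":-79,"wy":-17,"wz":-3,"grip":0.094}
    - {"tx":0.0,"ty":-0.285,"tz":-0.27,"wx":-79,"wy":-17,"wz":-3,"grip":0.094}
    - {"tx":0.0,"ty":-0.285,"tz":-0.27,"wx":-79,"wy":-17,"wz":-3,"grip":0.094}
    - {"tx":0.0,"ty":-0.285,"tz":-0.27,"wx":-79,"wy":-17,"wz":-3,"grip":0.094}
    - {"tx":0.0,"ty":-0.285,"tz":-0.27,"wx":-79,"wy":-17,"wz":-3,"grip":0.094}
    - {"tx":0.0,"ty":-0.285,"tz":-0.27,"wx":-79,"wy":-17,"wz":-3,"grip":0.094}
    - {"tx":0.0,"ty":-0.285,"tz":-0.27,"wx":-79,"wy":-17,"wz":-3,"grip":0.094}
    - {"tx":0.0,"ty":-0.285,"tz":-0.27,"wx":-79,"wy":-17,"wz":-3,"grip":0.094}

```text
time: 0.82
eef_pos: [0.3554, -0.3028, 0.2054]
tool_rot: [1.193, 1.084, -1.555]
contact_force: [1.1, -0.3, 0.5]
grip_width: 1.001
```

```bash
python3 -c "
from h import *
rel(.1)"
```

```text
t 0.82 q [-0.825 -0.156  1.984 -0.211  1.335 -0.538] F [ 1.1 -0.3  0.5] Tx 0.051 grip 94.1
shift mm [ -49.6   77.1 -443.6] turn [-101.65  -22.08   -3.64]
```

>>> apply_moves:
  rows:
    - {"tx":-0.05,"ty":0.077,"tz":-0.444,"wx":-101.6,"wy":-22,"wz":-3.6,"grip":0.094}
    - {"tx":-0.05,"ty":0.077,"tz":-0.444,"wx":-101.6,"wy":-22,"wz":-3.6,"grip":0.094}
    - {"tx":-0.05,"ty":0.077,"tz":-0.444,"wx":-101.6,"wy":-22,"wz":-3.6,"grip":0.094}
    - {"tx":-0.05,"ty":0.077,"tz":-0.444,"wx":-101.6,"wy":-22,"wz":-3.6,"grip":0.094}
    - {"tx":-0.05,"ty":0.077,"tz":-0.444,"wx":-101.6,"wy":-22,"wz":-3.6,"grip":0.094}
    - {"tx":-0.05,"ty":0.077,"tz":-0.444,"wx":-101.6,"wy":-22,"wz":-3.6,"grip":0.094}
    - {"tx":-0.05,"ty":0.077,"tz":-0.444,"wx":-101.6,"wy":-22,"wz":-3.6,"grip":0.094}
    - {"tx":-0.05,"ty":0.077,"tz":-0.444,"wx":-101.6,"wy":-22,"wz":-3.6,"grip":0.094}

```text
time: 1.48
eef_pos: [0.4894, 0.0019, 0.1818]
tool_rot: [0.332, 1.456, -0.912]
contact_force: [1.3, -0.3, 0.5]
grip_width: 0.999
```

```bash
python3 -c "
from h import *
rel(.1)"
```

```text
t 1.48 q [-0.037  0.02   1.886 -0.344  1.379 -0.711] F [ 1.3 -0.3  0.5] Tx 0.064 grip 93.9
shift mm [-33.6 104.9 -45.8] turn [-45.62  -9.91  -1.68]
```

>>> apply_moves:
  rows:
    - {"tx":-0.0336,"ty":0.105,"tz":-0.0458,"wx":-45.6,"wy":-9.9,"wz":-1.7,"grip":0.094}
    - {"tx":-0.0336,"ty":0.105,"tz":-0.0458,"wx":-45.6,"wy":-9.9,"wz":-1.7,"grip":0.094}
    - {"tx":-0.0336,"ty":0.105,"tz":-0.0458,"wx":-45.6,"wy":-9.9,"wz":-1.7,"grip":0.094}
    - {"tx":-0.0336,"ty":0.105,"tz":-0.0458,"wx":-45.6,"wy":-9.9,"wz":-1.7,"grip":0.094}
    - {"tx":-0.0336,"ty":0.105,"tz":-0.0458,"wx":-45.6,"wy":-9.9,"wz":-1.7,"grip":0.094}
    - {"tx":-0.0336,"ty":0.105,"tz":-0.0458,"wx":-45.6,"wy":-9.9,"wz":-1.7,"grip":0.094}
    - {"tx":-0.0336,"ty":0.105,"tz":-0.0458,"wx":-45.6,"wy":-9.9,"wz":-1.7,"grip":0.094}
    - {"tx":-0.0336,"ty":0.105,"tz":-0.0458,"wx":-45.6,"wy":-9.9,"wz":-1.7,"grip":0.094}

```text
time: 2.15
eef_pos: [0.5348, 0.1096, 0.1725]
tool_rot: [-0.347, 1.541, -0.32]
contact_force: [-0.4, 0.6, -0.6]
grip_width: 0.999
```

```bash
python3 -c "
from h import *
rel(.1)
import pickle
c=ctrl.get_calibration('wrist');f=ctrl.grab_frame('wrist')
cv2.imwrite('pics/w1.png',f[:,:,::-1]);pickle.dump(c,open('w1.pkl','wb'))"
```

```text
t 2.15 q [ 0.204  0.139  1.791 -0.432  1.32  -1.253] F [-0.4  0.6 -0.6] Tx 0.030 grip 93.9
shift mm [-1.1  1.8  0.3] turn [-0.27 -0.14  0.01]
```

View pics/w1.png

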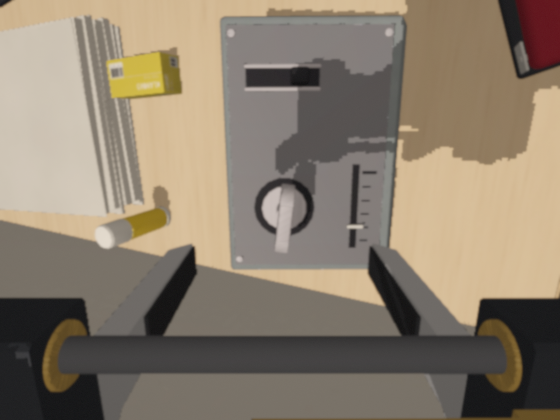

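The wrist view shows the bush at (284,207), the wing top running from (288,187) to (283,250), the pointer at (355,227) and the tab at (301,76). I'll check these against the pose estimate.

```bash
python3 - <<'E'
from h import *
import pickle
np.set_printoptions(precision=2,suppress=True)
c=pickle.load(open('w1.pkl','rb'));foot=G-.036*N
i=cv2.imread("pics/w1.png")[170:275,225:405];cv2.imwrite("pics/w1z.png",cv2.resize(i,None,fx=4.4,fy=4.4,interpolation=cv2.INTER_CUBIC))
def pan(uv,h): 
    P=onplane(c,np.array(uv,float),w([0,0,58])+h*N,N)-TP-[0,0,.058]
    return np.c_[P@U,P@Y]*1000
print("screws",pan([[231,33],[389,32],[239,259]],0),"exp +-60.3,+-92.3")
print("bush",pan([[284,207]],.003),"exp",(foot-w([0,0,58]))@U*1000,45)
print("wing",pan([[288,187],[283,250]],.05))
print("pointer",pan([[355,227]],.002),"endmark",pan([[370,172.5]],0))
print("tab",pan([[301,76]],.019))
E
```

```text
screws [[ 61.14 -94.36]
 [-60.18 -94.57]
 [ 61.63  92.02]] exp +-60.3,+-92.3
bush [[20.84 42.95]] exp 19.641400000000015 45
wing [[18.22 16.31]
 [21.94 64.09]]
pointer [[-41.3   61.55]] endmark [[-52.05  13.9 ]]
tab [[  8.07 -61.08]]
```

View pics/w1z.png

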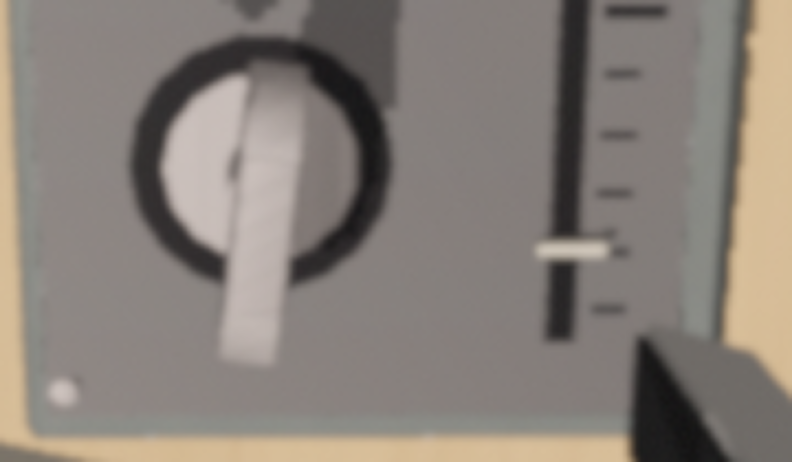

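```bash
python3 - <<'E'
from h import *
import pickle
np.set_printoptions(precision=2,suppress=True)
c=pickle.load(open('w1.pkl','rb'))
def pan(uv,h): 
    P=onplane(c,np.array(uv,float),w([0,0,58])+h*N,N)-TP-[0,0,.058]
    return np.c_[P@U,P@Y]*1000
z=np.array([[242,157],[300,157],[220,360],[276,363.]])/4.4+[225,170]-.4
P=pan(z,.05);print(P);print(P.mean(0),"exp 19.6 45"); d=P[2]+P[3]-P[0]-P[1];print(np.degrees(np.arctan2(d[0],d[1])),np.hypot(*d)/2)
E
```

```text
[[24.27 29.69]
 [14.77 29.73]
 [28.22 65.19]
 [18.71 65.78]]
[21.49 47.6 ] exp 19.6 45
6.297770940117724 35.99621475355115
```

```bash
sed -i 's/^G=w.*/G=w([3,45,99])+.001*U-.0012*Y/' h.py; python3 -c "
from h import *
rel(.0,6.3)"
```

```text
t 2.20 q [ 0.203  0.139  1.79  -0.431  1.321 -1.251] F [-0.2 -0.6  0.2] Tx -0.006 grip 93.9
shift mm [99.   1.1 -0.9] turn [ 5.86 -0.15  0.01]
```

>>> apply_moves:
  rows:
    - {"tx":0.03,"ty":0.001,"tz":-0.001,"wx":5.9,"wy":0,"wz":0,"grip":0.094}
    - {"tx":0.055,"ty":0.001,"tz":-0.001,"wx":5.9,"wy":0,"wz":0,"grip":0.094}
    - {"tx":0.075,"ty":0.001,"tz":-0.001,"wx":5.9,"wy":0,"wz":0,"grip":0.094}
    - {"tx":0.09,"ty":0.001,"tz":-0.001,"wx":5.9,"wy":0,"wz":0,"grip":0.094}
    - {"tx":0.099,"ty":0.001,"tz":-0.001,"wx":5.9,"wy":0,"wz":0,"grip":0.094}
    - {"tx":0.099,"ty":0.001,"tz":-0.001,"wx":5.9,"wy":0,"wz":0,"grip":0.094}

```text
time: 2.7
eef_pos: [0.534, 0.0684, 0.0805]
tool_rot: [-0.264, 1.522, -0.401]
contact_force: [1.4, -0.1, -1.0]
grip_width: 0.999
```

```bash
python3 -c "
from h import *
rel(.0,6.3)
cv2.imwrite('pics/w2.png',ctrl.grab_frame('wrist')[:,:,::-1])"
```

```text
t 2.70 q [ 0.131  0.232  1.873 -0.468  1.138 -1.129] F [ 1.4 -0.1 -1. ] Tx 0.114 grip 94.0
shift mm [-1.9  0.5  0.9] turn [-0.04 -0.35  0.06]
```

View pics/w2.png

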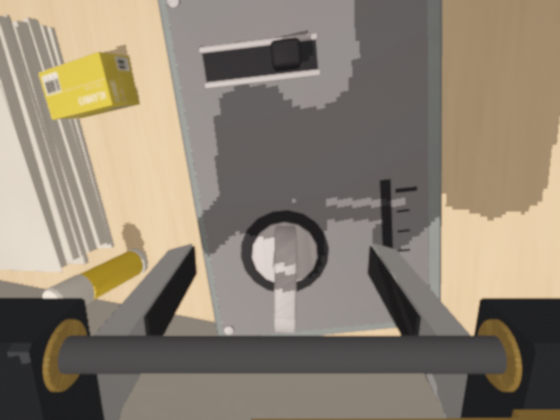

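The wing sits between the fingers, parallel to the pads, at (285,275). I'll close the gripper.

>>> apply_moves:
  rows:
    - {"tx":-0.0015,"ty":0.0005,"tz":0.001,"wx":0,"wy":0,"wz":0,"grip":0.0}
    - {"tx":-0.0015,"ty":0.0005,"tz":0.001,"wx":0,"wy":0,"wz":0,"grip":0.0}
    - {"tx":-0.0015,"ty":0.0005,"tz":0.001,"wx":0,"wy":0,"wz":0,"grip":0.0}
    - {"tx":-0.0015,"ty":0.0005,"tz":0.001,"wx":0,"wy":0,"wz":0,"grip":0.0}
    - {"tx":-0.0015,"ty":0.0005,"tz":0.001,"wx":0,"wy":0,"wz":0,"grip":0.0}
    - {"tx":-0.0015,"ty":0.0005,"tz":0.001,"wx":0,"wy":0,"wz":0,"grip":0.0}
    - {"tx":-0.0015,"ty":0.0005,"tz":0.001,"wx":0,"wy":0,"wz":0,"grip":0.0}
    - {"tx":-0.0015,"ty":0.0005,"tz":0.001,"wx":0,"wy":0,"wz":0,"grip":0.0}

```text
time: 3.42
eef_pos: [0.5363, 0.0703, 0.0836]
tool_rot: [-0.264, 1.518, -0.399]
contact_force: [0.6, -0.7, 0.1]
grip_width: 0.471
```

```bash
python3 -c "
from h import *
rel(.0,6.3)"
```

```text
t 3.42 q [ 0.134  0.231  1.867 -0.468  1.141 -1.13 ] F [ 0.6 -0.7  0.1] Tx 0.035 grip 44.3
shift mm [ 1.7 -0.2 -1.4] turn [ 0.01 -0.11  0.01]
```

>>> apply_moves:
  rows:
    - {"tx":0.0015,"ty":0.0,"tz":-0.0012,"wx":0,"wy":0,"wz":0,"grip":0.0}
    - {"tx":0.0015,"ty":0.0,"tz":-0.0012,"wx":0,"wy":0,"wz":0,"grip":0.0}
    - {"tx":0.0015,"ty":0.0,"tz":-0.0012,"wx":0,"wy":0,"wz":0,"grip":0.0}
    - {"tx":0.0015,"ty":0.0,"tz":-0.0012,"wx":0,"wy":0,"wz":0,"grip":0.0}
    - {"tx":0.0015,"ty":0.0,"tz":-0.0012,"wx":0,"wy":0,"wz":0,"grip":0.0}
    - {"tx":0.0015,"ty":0.0,"tz":-0.0012,"wx":0,"wy":0,"wz":0,"grip":0.0}
    - {"tx":0.0015,"ty":0.0,"tz":-0.0012,"wx":0,"wy":0,"wz":0,"grip":0.0}
    - {"tx":0.0015,"ty":0.0,"tz":-0.0012,"wx":0,"wy":0,"wz":0,"grip":0.0}

```text
time: 4.08
eef_pos: [0.5351, 0.0703, 0.0819]
tool_rot: [-0.263, 1.518, -0.398]
contact_force: [1.3, 4.3, -2.5]
grip_width: 0.123
```

```bash
python3 -c "
from h import *
rel(.0,6.3)"
```

```text
t 4.08 q [ 0.134  0.231  1.871 -0.467  1.137 -1.129] F [ 1.3  4.3 -2.5] Tx 0.024 grip 11.6
shift mm [ 0.2 -0.8 -0.2] turn [ 0.01 -0.1  -0.06]
```

>>> apply_moves:
  rows:
    - {"tx":0,"ty":0,"tz":0,"wx":0,"wy":0,"wz":0,"grip":0.0}
    - {"tx":0,"ty":0,"tz":0,"wx":3,"wy":0,"wz":0,"grip":0.0}
    - {"tx":0,"ty":0,"tz":0,"wx":9,"wy":0,"wz":0,"grip":0.0}
    - {"tx":0,"ty":0,"tz":0,"wx":15,"wy":0,"wz":0,"grip":0.0}
    - {"tx":0,"ty":0,"tz":0,"wx":21,"wy":0,"wz":0,"grip":0.0}
    - {"tx":0,"ty":0,"tz":0,"wx":27,"wy":0,"wz":0,"grip":0.0}

```text
time: 4.58
eef_pos: [0.5352, 0.0704, 0.0819]
tool_rot: [0.111, 1.377, -0.742]
contact_force: [0.9, 5.0, -2.6]
grip_width: 0.125
```

```bash
python3 -c "
from h import *
rel(.0,33.3)"
```

```text
t 4.58 q [ 0.134  0.231  1.871 -0.467  1.136 -0.653] F [ 0.9  5.  -2.6] Tx -0.058 grip 11.8
shift mm [ 0.2 -0.9  0.2] turn [-0.27 -0.11 -0.02]
```

>>> apply_moves:
  rows:
    - {"tx":0,"ty":0.0005,"tz":-0.0003,"wx":6,"wy":0,"wz":0,"grip":0.0}
    - {"tx":0,"ty":0.0005,"tz":-0.0003,"wx":12,"wy":0,"wz":0,"grip":0.0}
    - {"tx":0,"ty":0.0005,"tz":-0.0003,"wx":18,"wy":0,"wz":0,"grip":0.0}
    - {"tx":0,"ty":0.0005,"tz":-0.0003,"wx":24,"wy":0,"wz":0,"grip":0.0}
    - {"tx":0,"ty":0.0005,"tz":-0.0003,"wx":30,"wy":0,"wz":0,"grip":0.0}
    - {"tx":0,"ty":0.0005,"tz":-0.0003,"wx":36,"wy":0,"wz":0,"grip":0.0}
    - {"tx":0,"ty":0.0005,"tz":-0.0003,"wx":42,"wy":0,"wz":0,"grip":0.0}
    - {"tx":0,"ty":0.0005,"tz":-0.0003,"wx":48,"wy":0,"wz":0,"grip":0.0}

```text
time: 5.25
eef_pos: [0.5353, 0.0705, 0.0819]
tool_rot: [0.765, 0.986, -1.279]
contact_force: [1.2, 2.9, -3.2]
grip_width: 0.128
```

```bash
python3 -c "
from h import *
rel(.0,81.3)
cv2.imwrite('pics/w3.png',ctrl.grab_frame('wrist')[:,:,::-1])"
```

```text
t 5.25 q [ 0.135  0.231  1.87  -0.468  1.137  0.185] F [ 1.2  2.9 -3.2] Tx -0.077 grip 12.0
shift mm [ 0.2 -0.6  0.9] turn [-0.26 -0.03  0.07]
```

View pics/w3.png

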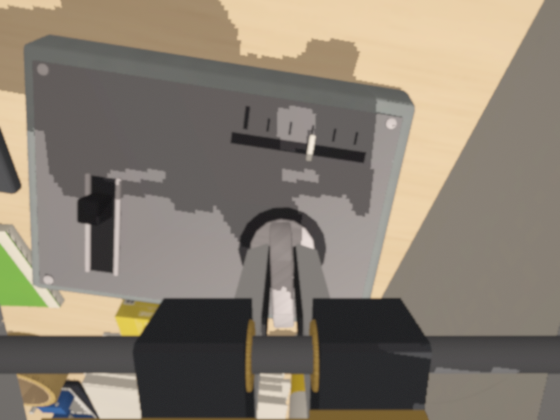

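The pointer has moved to (311,145), so the wing is turning with the jaws.

>>> apply_moves:
  rows:
    - {"tx":0,"ty":0,"tz":0,"wx":6,"wy":0,"wz":0,"grip":0.0}
    - {"tx":0,"ty":0,"tz":0,"wx":12,"wy":0,"wz":0,"grip":0.0}
    - {"tx":0,"ty":0,"tz":0,"wx":18,"wy":0,"wz":0,"grip":0.0}
    - {"tx":0,"ty":0,"tz":0,"wx":24,"wy":0,"wz":0,"grip":0.0}
    - {"tx":0,"ty":0,"tz":0,"wx":30,"wy":0,"wz":0,"grip":0.0}
    - {"tx":0,"ty":0,"tz":0,"wx":36,"wy":0,"wz":0,"grip":0.0}
    - {"tx":0,"ty":0,"tz":0,"wx":42,"wy":0,"wz":0,"grip":0.0}
    - {"tx":0,"ty":0,"tz":0,"wx":48,"wy":0,"wz":0,"grip":0.0}

```text
time: 5.97
eef_pos: [0.5354, 0.0704, 0.0819]
tool_rot: [1.39, 0.415, -1.701]
contact_force: [1.8, 3.2, -3.9]
grip_width: 0.124
```

>>> apply_moves:
  rows:
    - {"tx":0,"ty":0,"tz":0,"wx":6,"wy":0,"wz":0,"grip":0.0}
    - {"tx":0,"ty":0,"tz":0,"wx":12,"wy":0,"wz":0,"grip":0.0}
    - {"tx":0,"ty":0,"tz":0,"wx":18,"wy":0,"wz":0,"grip":0.0}
    - {"tx":0,"ty":0,"tz":0,"wx":24,"wy":0,"wz":0,"grip":0.0}
    - {"tx":0,"ty":0,"tz":0,"wx":30,"wy":0,"wz":0,"grip":0.0}
    - {"tx":0,"ty":0,"tz":0,"wx":36,"wy":0,"wz":0,"grip":0.0}
    - {"tx":0,"ty":0,"tz":0,"wx":42,"wy":0,"wz":0,"grip":0.0}
    - {"tx":0,"ty":0,"tz":0,"wx":48,"wy":0,"wz":0,"grip":0.0}

```text
time: 6.63
eef_pos: [0.5355, 0.0703, 0.082]
tool_rot: [1.955, -0.357, -1.966]
contact_force: [2.0, 2.2, -2.3]
grip_width: 0.129
```

```bash
python3 -c "
from h import *
rel(.0,177.3)
import pickle
c=ctrl.get_calibration('wrist');pickle.dump(c,open('w4.pkl','wb'))
cv2.imwrite('pics/w4.png',ctrl.grab_frame('wrist')[:,:,::-1])"
```

```text
t 6.63 q [ 0.134  0.231  1.87  -0.468  1.136  1.859] F [ 2.   2.2 -2.3] Tx -0.104 grip 12.1
shift mm [0.2 0.7 0.7] turn [-0.13  0.05  0.01]
```

View pics/w4.png

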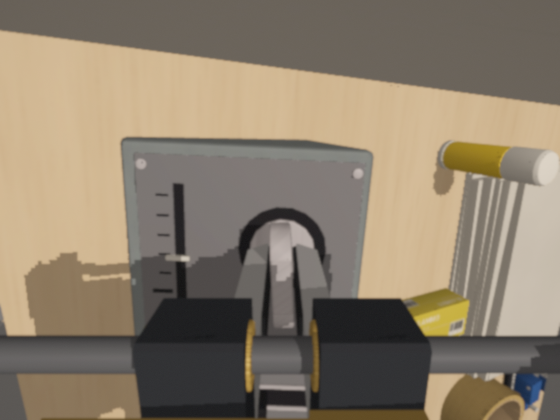

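```bash
cat >> h.py <<'E'
def pan(c,uv,h=0):
    P=onplane(c,np.array(uv,float),w([0,0,58])+h*N,N)-TP-[0,0,.058]
    return np.round(np.c_[P@U,P@Y]*1000,1)
E
python3 - <<'E'
from h import *
import pickle
c=pickle.load(open('w4.pkl','rb'))
print(pan(c,[[178,258],[164,290.5],[162,194.5],[141,163],[358,173]]))
i=cv2.imread("pics/w4.png")[150:310,120:300];cv2.imwrite("pics/w4z.png",cv2.resize(i,None,fx=3.5,fy=3.5,interpolation=cv2.INTER_CUBIC))
E
```

```text
[[-41.1  33.4]
 [-50.5  11.3]
 [-49.   72.3]
 [-60.   89.9]
 [ 62.1  89.8]]
```

View pics/w4z.png

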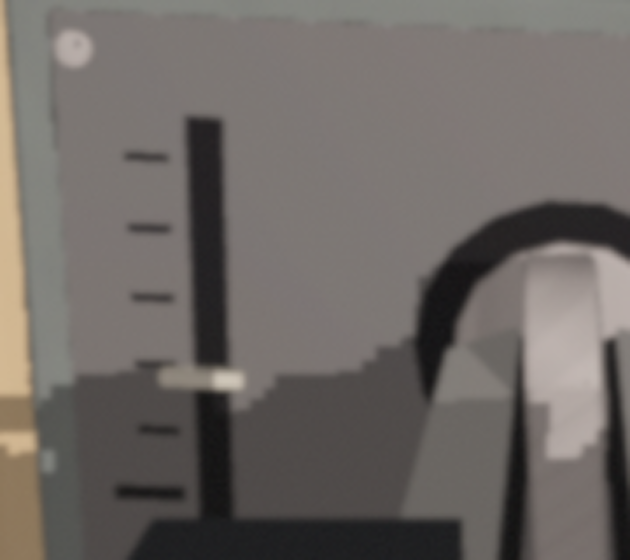

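>>> apply_moves:
  rows:
    - {"tx":0,"ty":0,"tz":0,"wx":0,"wy":0,"wz":0,"grip":0.094}
    - {"tx":0,"ty":0,"tz":0,"wx":0,"wy":0,"wz":0,"grip":0.094}
    - {"tx":0,"ty":0,"tz":0,"wx":0,"wy":0,"wz":0,"grip":0.094}
    - {"tx":0,"ty":0,"tz":0,"wx":0,"wy":0,"wz":0,"grip":0.094}
    - {"tx":0,"ty":0,"tz":0,"wx":0,"wy":0,"wz":0,"grip":0.094}
    - {"tx":0,"ty":0,"tz":0,"wx":0,"wy":0,"wz":0,"grip":0.094}
    - {"tx":0,"ty":0,"tz":0,"wx":0,"wy":0,"wz":0,"grip":0.094}
    - {"tx":0,"ty":0,"tz":0,"wx":0,"wy":0,"wz":0,"grip":0.094}

```text
time: 7.35
eef_pos: [0.5351, 0.0702, 0.082]
tool_rot: [1.952, -0.355, -1.966]
contact_force: [0.4, 0.4, -0.4]
grip_width: 0.656
```

>>> apply_moves:
  rows:
    - {"tx":0,"ty":0,"tz":0,"wx":0,"wy":0,"wz":0,"grip":0.094}
    - {"tx":0,"ty":0,"tz":0,"wx":0,"wy":0,"wz":0,"grip":0.094}
    - {"tx":0,"ty":0,"tz":0,"wx":0,"wy":0,"wz":0,"grip":0.094}
    - {"tx":0,"ty":0,"tz":0,"wx":0,"wy":0,"wz":0,"grip":0.094}
    - {"tx":0,"ty":0,"tz":0,"wx":0,"wy":0,"wz":0,"grip":0.094}
    - {"tx":0,"ty":0,"tz":0,"wx":0,"wy":0,"wz":0,"grip":0.094}

```text
time: 7.85
eef_pos: [0.5351, 0.0703, 0.082]
tool_rot: [1.952, -0.355, -1.966]
contact_force: [-0.5, -0.6, -0.1]
grip_width: 0.997
```

```bash
python3 -c "
from h import *
rel(.0,177.3)
cv2.imwrite('pics/w5.png',ctrl.grab_frame('wrist')[:,:,::-1])"
```

```text
t 7.85 q [ 0.135  0.231  1.871 -0.468  1.138  1.856] F [-0.5 -0.6 -0.1] Tx 0.016 grip 93.8
shift mm [0.2 0.7 0.3] turn [0.01 0.11 0.  ]
```

View pics/w5.png

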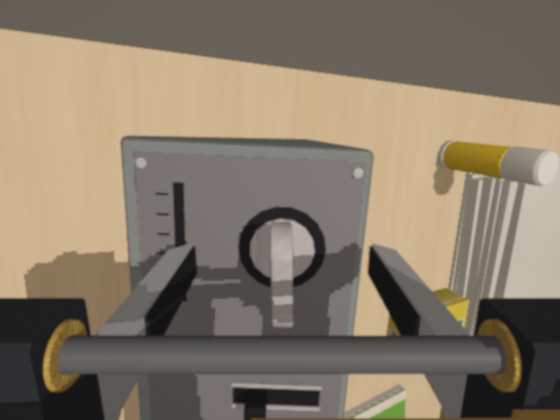

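>>> apply_moves:
  rows:
    - {"tx":0,"ty":0,"tz":0,"wx":-7,"wy":0,"wz":0,"grip":0.094}
    - {"tx":0,"ty":0,"tz":0,"wx":-14,"wy":0,"wz":0,"grip":0.094}
    - {"tx":0,"ty":0,"tz":0,"wx":-21,"wy":0,"wz":0,"grip":0.094}
    - {"tx":0,"ty":0,"tz":0,"wx":-28,"wy":0,"wz":0,"grip":0.094}
    - {"tx":0,"ty":0,"tz":0,"wx":-35,"wy":0,"wz":0,"grip":0.094}
    - {"tx":0,"ty":0,"tz":0,"wx":-42,"wy":0,"wz":0,"grip":0.094}
    - {"tx":0,"ty":0,"tz":0,"wx":-49,"wy":0,"wz":0,"grip":0.094}
    - {"tx":0,"ty":0,"tz":0,"wx":-56,"wy":0,"wz":0,"grip":0.094}

```text
time: 8.57
eef_pos: [0.5351, 0.0703, 0.082]
tool_rot: [1.282, 0.53, -1.637]
contact_force: [0.4, 0.7, -0.2]
grip_width: 0.999
```

>>> apply_moves:
  rows:
    - {"tx":0,"ty":0,"tz":0,"wx":-7,"wy":0,"wz":0,"grip":0.094}
    - {"tx":0,"ty":0,"tz":0,"wx":-14,"wy":0,"wz":0,"grip":0.094}
    - {"tx":0,"ty":0,"tz":0,"wx":-21,"wy":0,"wz":0,"grip":0.094}
    - {"tx":0,"ty":0,"tz":0,"wx":-28,"wy":0,"wz":0,"grip":0.094}
    - {"tx":0,"ty":0,"tz":0,"wx":-35,"wy":0,"wz":0,"grip":0.094}
    - {"tx":0,"ty":0,"tz":0,"wx":-42,"wy":0,"wz":0,"grip":0.094}
    - {"tx":0,"ty":0,"tz":0,"wx":-49,"wy":0,"wz":0,"grip":0.094}
    - {"tx":0,"ty":0,"tz":0,"wx":-56,"wy":0,"wz":0,"grip":0.094}

```text
time: 9.23
eef_pos: [0.5351, 0.0703, 0.082]
tool_rot: [0.54, 1.142, -1.105]
contact_force: [0.5, -0.8, 0.8]
grip_width: 0.995
```

>>> apply_moves:
  rows:
    - {"tx":0,"ty":0,"tz":0,"wx":-7,"wy":0,"wz":0,"grip":0.094}
    - {"tx":0,"ty":0,"tz":0,"wx":-14,"wy":0,"wz":0,"grip":0.094}
    - {"tx":0,"ty":0,"tz":0,"wx":-21,"wy":0,"wz":0,"grip":0.094}
    - {"tx":0,"ty":0,"tz":0,"wx":-28,"wy":0,"wz":0,"grip":0.094}
    - {"tx":0,"ty":0,"tz":0,"wx":-35,"wy":0,"wz":0,"grip":0.094}
    - {"tx":0,"ty":0,"tz":0,"wx":-42,"wy":0,"wz":0,"grip":0.094}
    - {"tx":0,"ty":0,"tz":0,"wx":-49,"wy":0,"wz":0,"grip":0.094}
    - {"tx":0,"ty":0,"tz":0,"wx":-56,"wy":0,"wz":0,"grip":0.094}

```text
time: 9.9
eef_pos: [0.5351, 0.0703, 0.082]
tool_rot: [-0.228, 1.507, -0.434]
contact_force: [0.6, 0.3, -0.4]
grip_width: 0.999
```

>>> apply_moves:
  rows:
    - {"tx":0,"ty":0,"tz":0,"wx":-7,"wy":0,"wz":0,"grip":0.094}
    - {"tx":0,"ty":0,"tz":0,"wx":-13,"wy":0,"wz":0,"grip":0.094}
    - {"tx":0,"ty":0,"tz":0,"wx":-13,"wy":0,"wz":0,"grip":0.094}

```text
time: 10.15
eef_pos: [0.5351, 0.0703, 0.082]
tool_rot: [-0.403, 1.555, -0.265]
contact_force: [0.0, 0.7, -0.3]
grip_width: 1.002
```

```bash
python3 -c "
from h import *
rel(.0,-3.7)
import pickle
pickle.dump(ctrl.get_calibration('wrist'),open('w6.pkl','wb'))
cv2.imwrite('pics/w6.png',ctrl.grab_frame('wrist')[:,:,::-1])"
```

```text
t 10.15 q [ 0.135  0.231  1.871 -0.468  1.138 -1.305] F [ 0.   0.7 -0.3] Tx 0.021 grip 94.2
shift mm [ 0.2 -0.7 -0.3] turn [ 0.11 -0.12 -0.01]
```

View pics/w6.png

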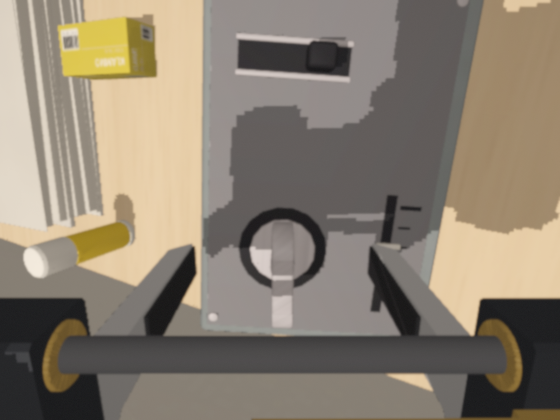

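The wing is upright between the fingers again at (283,272). I'll regrip it.

>>> apply_moves:
  rows:
    - {"tx":0,"ty":0,"tz":0,"wx":0,"wy":0,"wz":0,"grip":0.0}
    - {"tx":0,"ty":0,"tz":0,"wx":0,"wy":0,"wz":0,"grip":0.0}
    - {"tx":0,"ty":0,"tz":0,"wx":0,"wy":0,"wz":0,"grip":0.0}
    - {"tx":0,"ty":0,"tz":0,"wx":0,"wy":0,"wz":0,"grip":0.0}
    - {"tx":0,"ty":0,"tz":0,"wx":0,"wy":0,"wz":0,"grip":0.0}
    - {"tx":0,"ty":0,"tz":0,"wx":0,"wy":0,"wz":0,"grip":0.0}
    - {"tx":0,"ty":0,"tz":0,"wx":0,"wy":0,"wz":0,"grip":0.0}
    - {"tx":0,"ty":0,"tz":0,"wx":0,"wy":0,"wz":0,"grip":0.0}

```text
time: 10.87
eef_pos: [0.5351, 0.0703, 0.082]
tool_rot: [-0.401, 1.555, -0.267]
contact_force: [0.1, 0.4, 0.4]
grip_width: 0.467
```

>>> apply_moves:
  rows:
    - {"tx":0,"ty":0,"tz":0,"wx":0,"wy":0,"wz":0,"grip":0.0}
    - {"tx":0,"ty":0,"tz":0,"wx":0,"wy":0,"wz":0,"grip":0.0}
    - {"tx":0,"ty":0,"tz":0,"wx":0,"wy":0,"wz":0,"grip":0.0}
    - {"tx":0,"ty":0,"tz":0,"wx":0,"wy":0,"wz":0,"grip":0.0}
    - {"tx":0,"ty":0,"tz":0,"wx":0,"wy":0,"wz":0,"grip":0.0}
    - {"tx":0,"ty":0,"tz":0,"wx":0,"wy":0,"wz":0,"grip":0.0}
    - {"tx":0,"ty":0,"tz":0,"wx":0,"wy":0,"wz":0,"grip":0.0}
    - {"tx":0,"ty":0,"tz":0,"wx":0,"wy":0,"wz":0,"grip":0.0}

```text
time: 11.53
eef_pos: [0.5351, 0.0704, 0.0819]
tool_rot: [-0.401, 1.555, -0.266]
contact_force: [-0.2, 1.2, 0.3]
grip_width: 0.125
```

```bash
python3 -c "
from h import *
rel(.0,-3.7)"
```

```text
t 11.53 q [ 0.135  0.231  1.871 -0.468  1.137 -1.303] F [-0.2  1.2  0.3] Tx 0.029 grip 11.8
shift mm [ 0.2 -0.8 -0.3] turn [ 0.01 -0.11 -0.02]
```

>>> apply_moves:
  rows:
    - {"tx":0,"ty":0,"tz":0,"wx":6,"wy":0,"wz":0,"grip":0.0}
    - {"tx":0,"ty":0,"tz":0,"wx":12,"wy":0,"wz":0,"grip":0.0}
    - {"tx":0,"ty":0,"tz":0,"wx":18,"wy":0,"wz":0,"grip":0.0}
    - {"tx":0,"ty":0,"tz":0,"wx":24,"wy":0,"wz":0,"grip":0.0}
    - {"tx":0,"ty":0,"tz":0,"wx":30,"wy":0,"wz":0,"grip":0.0}
    - {"tx":0,"ty":0,"tz":0,"wx":36,"wy":0,"wz":0,"grip":0.0}
    - {"tx":0,"ty":0,"tz":0,"wx":42,"wy":0,"wz":0,"grip":0.0}
    - {"tx":0,"ty":0,"tz":0,"wx":48,"wy":0,"wz":0,"grip":0.0}

```text
time: 12.2
eef_pos: [0.5352, 0.0706, 0.0819]
tool_rot: [0.262, 1.303, -0.874]
contact_force: [0.4, 1.1, -0.9]
grip_width: 0.122
```

>>> apply_moves:
  rows:
    - {"tx":0,"ty":0,"tz":0,"wx":6,"wy":0,"wz":0,"grip":0.0}
    - {"tx":0,"ty":0,"tz":0,"wx":12,"wy":0,"wz":0,"grip":0.0}
    - {"tx":0,"ty":0,"tz":0,"wx":18,"wy":0,"wz":0,"grip":0.0}
    - {"tx":0,"ty":0,"tz":0,"wx":24,"wy":0,"wz":0,"grip":0.0}
    - {"tx":0,"ty":0,"tz":0,"wx":30,"wy":0,"wz":0,"grip":0.0}
    - {"tx":0,"ty":0,"tz":0,"wx":36,"wy":0,"wz":0,"grip":0.0}
    - {"tx":0,"ty":0,"tz":0,"wx":42,"wy":0,"wz":0,"grip":0.0}
    - {"tx":0,"ty":0,"tz":0,"wx":48,"wy":0,"wz":0,"grip":0.0}

```text
time: 12.87
eef_pos: [0.5354, 0.0706, 0.0818]
tool_rot: [0.912, 0.872, -1.387]
contact_force: [1.1, 1.4, -0.6]
grip_width: 0.123
```

```bash
python3 -c "
from h import *
rel(.0,92.3)
import pickle
pickle.dump(ctrl.get_calibration('wrist'),open('w7.pkl','wb'))
f=ctrl.grab_frame('wrist')[:,:,::-1]
cv2.imwrite('pics/w7.png',f)"
```

```text
t 12.87 q [ 0.135  0.231  1.87  -0.468  1.136  0.377] F [ 1.1  1.4 -0.6] Tx -0.131 grip 11.5
shift mm [ 0.2 -0.5  1.1] turn [-0.26 -0.04  0.06]
```

View pics/w7.png

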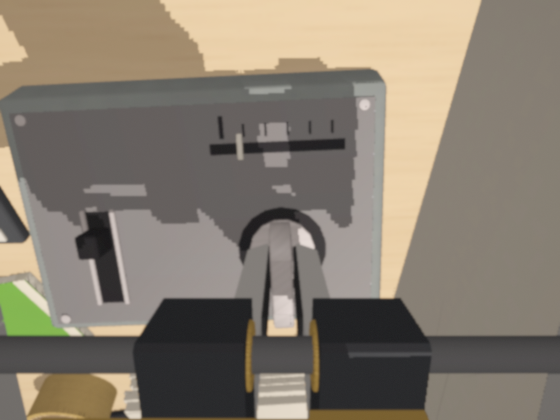

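>>> apply_moves:
  rows:
    - {"tx":0,"ty":0,"tz":0,"wx":6,"wy":0,"wz":0,"grip":0.0}
    - {"tx":0,"ty":0,"tz":0,"wx":12,"wy":0,"wz":0,"grip":0.0}
    - {"tx":0,"ty":0,"tz":0,"wx":18,"wy":0,"wz":0,"grip":0.0}
    - {"tx":0,"ty":0,"tz":0,"wx":24,"wy":0,"wz":0,"grip":0.0}
    - {"tx":0,"ty":0,"tz":0,"wx":30,"wy":0,"wz":0,"grip":0.0}
    - {"tx":0,"ty":0,"tz":0,"wx":36,"wy":0,"wz":0,"grip":0.0}
    - {"tx":0,"ty":0,"tz":0,"wx":42,"wy":0,"wz":0,"grip":0.0}
    - {"tx":0,"ty":0,"tz":0,"wx":48,"wy":0,"wz":0,"grip":0.0}

```text
time: 13.58
eef_pos: [0.5355, 0.0705, 0.0819]
tool_rot: [1.527, 0.257, -1.778]
contact_force: [2.2, 0.9, -0.8]
grip_width: 0.124
```

```bash
python3 -c "
from h import *
rel(.0,140.3)
f=ctrl.grab_frame('wrist')[:,:,::-1]
cv2.imwrite('pics/w8.png',f)"
```

```text
t 13.58 q [ 0.135  0.231  1.87  -0.468  1.136  1.213] F [ 2.2  0.9 -0.8] Tx -0.120 grip 11.6
shift mm [0.2 0.3 1.1] turn [-0.13  0.02  0.05]
```

View pics/w8.png

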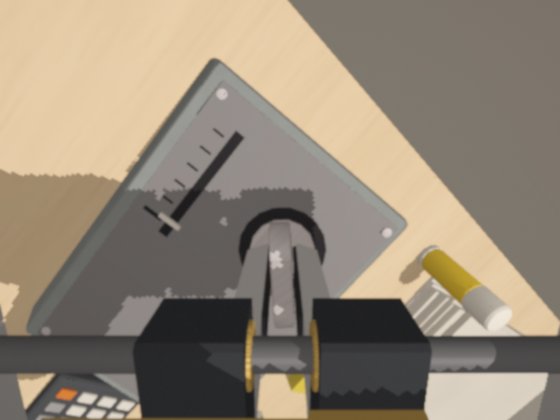

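>>> apply_moves:
  rows:
    - {"tx":0,"ty":0,"tz":0,"wx":3,"wy":0,"wz":0,"grip":0.0}
    - {"tx":0,"ty":0,"tz":0,"wx":6,"wy":0,"wz":0,"grip":0.0}
    - {"tx":0,"ty":0,"tz":0,"wx":9,"wy":0,"wz":0,"grip":0.0}

```text
time: 13.88
eef_pos: [0.5355, 0.0705, 0.0819]
tool_rot: [1.633, 0.123, -1.833]
contact_force: [2.3, 1.4, -0.9]
grip_width: 0.126
```

```bash
python3 -c "
from h import *
rel(.0,149.3);print(ctrl.get_state()['tau'][5])
f=ctrl.grab_frame('wrist')[:,:,::-1]
cv2.imwrite('pics/w9.png',cv2.resize(f[80:290,50:330],None,fx=2.5,fy=2.5))"
```

```text
t 13.88 q [ 0.135  0.231  1.87  -0.468  1.136  1.366] F [ 2.3  1.4 -0.9] Tx -0.156 grip 11.9
shift mm [0.2 0.4 1.1] turn [0.12 0.03 0.05]
-0.3502445574849844
```

View pics/w9.png

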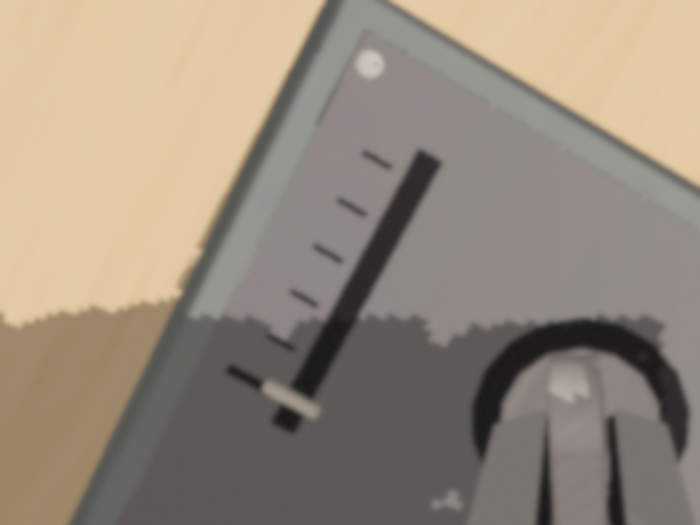

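>>> apply_moves:
  rows:
    - {"tx":0,"ty":0,"tz":0,"wx":2,"wy":0,"wz":0,"grip":0.0}
    - {"tx":0,"ty":0,"tz":0,"wx":4,"wy":0,"wz":0,"grip":0.0}
    - {"tx":0,"ty":0,"tz":0,"wx":4,"wy":0,"wz":0,"grip":0.0}

```text
time: 14.18
eef_pos: [0.5355, 0.0705, 0.0819]
tool_rot: [1.68, 0.061, -1.855]
contact_force: [3.8, 1.3, -2.4]
grip_width: 0.126
```

```bash
python3 -c "
from h import *
rel(.0,153.3);print(ctrl.get_state()['tau'][5])"
```

```text
t 14.18 q [ 0.135  0.231  1.87  -0.468  1.136  1.434] F [ 3.8  1.3 -2.4] Tx -0.095 grip 11.8
shift mm [0.2 0.5 1. ] turn [0.2  0.03 0.05]
0.3713203500956297
```

>>> apply_moves:
  rows:
    - {"tx":0,"ty":0,"tz":0,"wx":2,"wy":0,"wz":0,"grip":0.0}
    - {"tx":0,"ty":0,"tz":0,"wx":4,"wy":0,"wz":0,"grip":0.0}
    - {"tx":0,"ty":0,"tz":0,"wx":4,"wy":0,"wz":0,"grip":0.0}

```text
time: 14.43
eef_pos: [0.5355, 0.0705, 0.082]
tool_rot: [1.727, -0.004, -1.877]
contact_force: [3.2, 1.5, -2.8]
grip_width: 0.122
```

```bash
python3 -c "
from h import *
rel(.0,157.3);print(ctrl.get_state()['tau'][5])"
```

```text
t 14.43 q [ 0.135  0.231  1.87  -0.468  1.136  1.504] F [ 3.2  1.5 -2.8] Tx -0.090 grip 11.5
shift mm [0.2 0.5 1. ] turn [0.18 0.04 0.04]
0.3743166569620371
```

>>> apply_moves:
  rows:
    - {"tx":0,"ty":0,"tz":0,"wx":2,"wy":0,"wz":0,"grip":0.0}
    - {"tx":0,"ty":0,"tz":0,"wx":4,"wy":0,"wz":0,"grip":0.0}
    - {"tx":0,"ty":0,"tz":0,"wx":4,"wy":0,"wz":0,"grip":0.0}

```text
time: 14.68
eef_pos: [0.5355, 0.0704, 0.082]
tool_rot: [1.774, -0.071, -1.898]
contact_force: [3.5, 2.2, -3.4]
grip_width: 0.127
```

```bash
python3 -c "
from h import *
rel(.0,161.3);print(ctrl.get_state()['tau'][5])
f=ctrl.grab_frame('wrist')[:,:,::-1]
cv2.imwrite('pics/w10.png',cv2.resize(f[80:310,50:330],None,fx=2.5,fy=2.5))"
```

```text
t 14.68 q [ 0.135  0.231  1.87  -0.468  1.136  1.574] F [ 3.5  2.2 -3.4] Tx -0.120 grip 11.9
shift mm [0.2 0.6 0.9] turn [0.16 0.04 0.04]
0.37620116025209427
```

View pics/w10.png

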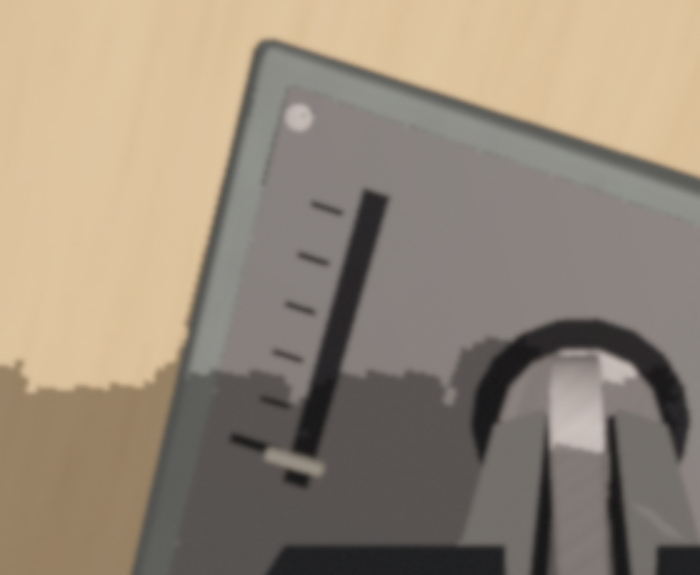

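>>> apply_moves:
  rows:
    - {"tx":0,"ty":0,"tz":0,"wx":2,"wy":0,"wz":0,"grip":0.0}
    - {"tx":0,"ty":0,"tz":0,"wx":4,"wy":0,"wz":0,"grip":0.0}
    - {"tx":0,"ty":0,"tz":0,"wx":4,"wy":0,"wz":0,"grip":0.0}

```text
time: 14.98
eef_pos: [0.5349, 0.0702, 0.082]
tool_rot: [1.818, -0.14, -1.919]
contact_force: [0.8, 1.6, -1.4]
grip_width: 0.127
```

```bash
python3 -c "
from h import *
rel(.0,165.3);print(ctrl.get_state()['tau'][5])"
```

```text
t 14.98 q [ 0.135  0.231  1.871 -0.468  1.138  1.645] F [ 0.8  1.6 -1.4] Tx 0.058 grip 12.0
shift mm [0.2 0.6 0.2] turn [0.11 0.16 0.03]
0.2269431995227933
```

>>> apply_moves:
  rows:
    - {"tx":0,"ty":0,"tz":0,"wx":2,"wy":0,"wz":0,"grip":0.0}
    - {"tx":0,"ty":0,"tz":0,"wx":3,"wy":0,"wz":0,"grip":0.0}
    - {"tx":0,"ty":0,"tz":0,"wx":3,"wy":0,"wz":0,"grip":0.0}

```text
time: 15.23
eef_pos: [0.5349, 0.0703, 0.082]
tool_rot: [1.852, -0.192, -1.932]
contact_force: [1.0, 1.5, -0.6]
grip_width: 0.128
```

```bash
python3 -c "
from h import *
rel(.0,168.3);print(ctrl.get_state()['tau'][5])"
```

```text
t 15.23 q [ 0.135  0.231  1.871 -0.468  1.138  1.697] F [ 1.   1.5 -0.6] Tx -0.144 grip 12.1
shift mm [0.2 0.6 0.2] turn [0.1  0.15 0.02]
0.25464163161814213
```

```bash
python3 -c "
from h import *
import pickle
pickle.dump(ctrl.get_calibration('wrist'),open('w11.pkl','wb'))
f=ctrl.grab_frame('wrist')[:,:,::-1]
cv2.imwrite('pics/w11f.png',f)
cv2.imwrite('pics/w11.png',cv2.resize(f[120:310,90:350],None,fx=3,fy=3))
rel(0,168.3)"
```

```text
t 15.28 q [ 0.135  0.231  1.871 -0.468  1.138  1.697] F [ 1.   2.  -0.5] Tx -0.126 grip 11.7
shift mm [0.2 0.6 0.2] turn [0.12 0.15 0.02]
```

View pics/w11.png

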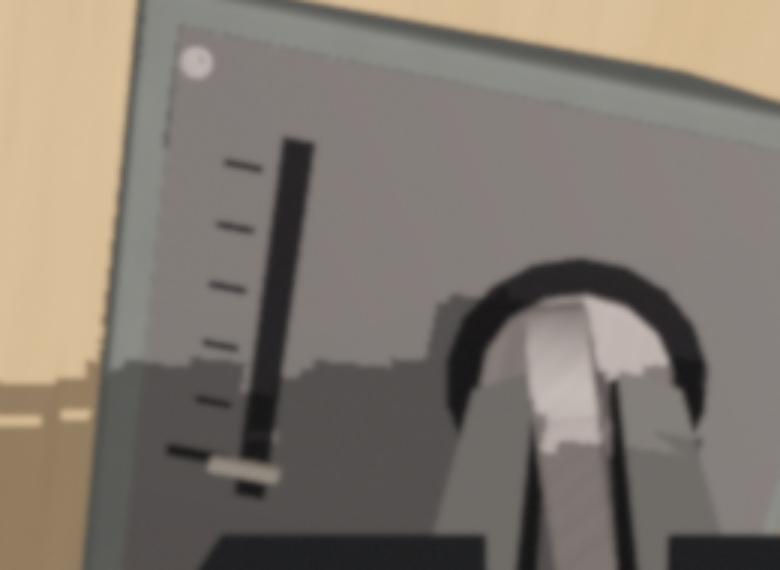

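>>> apply_moves:
  rows:
    - {"tx":0,"ty":0,"tz":0,"wx":0,"wy":0,"wz":0,"grip":0.094}
    - {"tx":0,"ty":0,"tz":0,"wx":0,"wy":0,"wz":0,"grip":0.094}
    - {"tx":0,"ty":0,"tz":0,"wx":0,"wy":0,"wz":0,"grip":0.094}
    - {"tx":0,"ty":0,"tz":0,"wx":0,"wy":0,"wz":0,"grip":0.094}
    - {"tx":0,"ty":0,"tz":0,"wx":0,"wy":0,"wz":0,"grip":0.094}
    - {"tx":0,"ty":0,"tz":0,"wx":0,"wy":0,"wz":0,"grip":0.094}
    - {"tx":0,"ty":0,"tz":0,"wx":0,"wy":0,"wz":0,"grip":0.094}
    - {"tx":0,"ty":0,"tz":0,"wx":0,"wy":0,"wz":0,"grip":0.094}

```text
time: 15.95
eef_pos: [0.5351, 0.0703, 0.082]
tool_rot: [1.853, -0.194, -1.932]
contact_force: [-0.8, 0.1, 0.2]
grip_width: 0.657
```

```bash
python3 -c "
from h import *
rel(0,168.3)
c=ctrl.get_calibration('wrist');p,r=tool()
d=c['T'][:3,3]-w([0,0,58]);print('cam panel U,Y,N',d@U,d@Y,d@N,'in tool',r.inv().apply(c['T'][:3,3]-p))
print('look',r.inv().apply(-c['T'][:3,2]))
f=ctrl.grab_frame('wrist')[:,:,::-1]
cv2.imwrite('pics/w12.png',f)"
```

```text
t 15.95 q [ 0.134  0.231  1.871 -0.468  1.138  1.699] F [-0.8  0.1  0.2] Tx 0.045 grip 61.7
shift mm [0.2 0.6 0.4] turn [0.01 0.11 0.02]
cam panel U,Y,N 0.005937041325695428 0.11729854475308854 0.19804928021407958 in tool [-0.1808791   0.00105712 -0.07416726]
look [ 9.65495464e-01 -2.99752634e-04  2.60419698e-01]
```

View pics/w12.png

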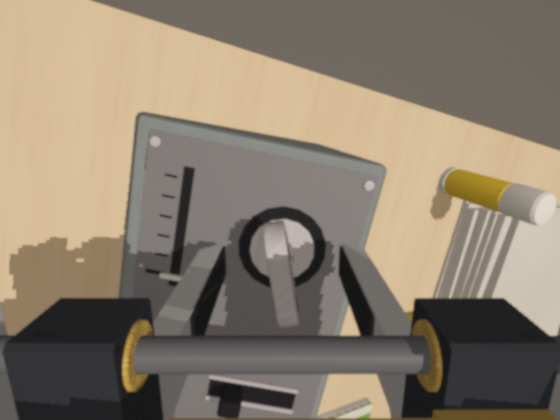

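>>> apply_moves:
  rows:
    - {"tx":0,"ty":0,"tz":0,"wx":0,"wy":0,"wz":0,"grip":0.094}
    - {"tx":0,"ty":0,"tz":0,"wx":0,"wy":0,"wz":0,"grip":0.094}
    - {"tx":0,"ty":0,"tz":0,"wx":0,"wy":0,"wz":0,"grip":0.094}
    - {"tx":0,"ty":0,"tz":0,"wx":-7,"wy":0,"wz":0,"grip":0.094}
    - {"tx":0,"ty":0,"tz":0,"wx":-14,"wy":0,"wz":0,"grip":0.094}
    - {"tx":0,"ty":0,"tz":0,"wx":-21,"wy":0,"wz":0,"grip":0.094}
    - {"tx":0,"ty":0,"tz":0,"wx":-28,"wy":0,"wz":0,"grip":0.094}
    - {"tx":0,"ty":0,"tz":0,"wx":-35,"wy":0,"wz":0,"grip":0.094}

```text
time: 16.67
eef_pos: [0.5351, 0.0703, 0.082]
tool_rot: [1.434, 0.366, -1.727]
contact_force: [0.4, 0.8, 0.6]
grip_width: 0.999
```

>>> apply_moves:
  rows:
    - {"tx":0,"ty":0,"tz":0,"wx":-7,"wy":0,"wz":0,"grip":0.094}
    - {"tx":0,"ty":0,"tz":0,"wx":-14,"wy":0,"wz":0,"grip":0.094}
    - {"tx":0,"ty":0,"tz":0,"wx":-21,"wy":0,"wz":0,"grip":0.094}
    - {"tx":0,"ty":0,"tz":0,"wx":-28,"wy":0,"wz":0,"grip":0.094}
    - {"tx":0,"ty":0,"tz":0,"wx":-35,"wy":0,"wz":0,"grip":0.094}
    - {"tx":0,"ty":0,"tz":0,"wx":-42,"wy":0,"wz":0,"grip":0.094}
    - {"tx":0,"ty":0,"tz":0,"wx":-49,"wy":0,"wz":0,"grip":0.094}
    - {"tx":0,"ty":0,"tz":0,"wx":-55,"wy":0,"wz":0,"grip":0.094}

```text
time: 17.33
eef_pos: [0.5351, 0.0703, 0.082]
tool_rot: [0.716, 1.022, -1.243]
contact_force: [0.4, 0.4, -0.3]
grip_width: 0.998
```

```bash
python3 -c "
from h import *
import pickle
rel(0,78.3)
c=ctrl.get_calibration('wrist');p,r=tool();pickle.dump(c,open('w13.pkl','wb'))
d=c['T'][:3,3]-w([0,0,58]);print('cam panel U,Y,N',d@U,d@Y,d@N)
f=ctrl.grab_frame('wrist')[:,:,::-1]
cv2.imwrite('pics/w13f.png',f)
cv2.imwrite('pics/w13.png',cv2.resize(f[40:300,170:430],None,fx=2.3,fy=2.3,interpolation=cv2.INTER_CUBIC))"
```

```text
t 17.33 q [ 0.135  0.231  1.871 -0.468  1.138  0.122] F [ 0.4  0.4 -0.3] Tx 0.031 grip 93.9
shift mm [ 0.2 -0.4  0.7] turn [ 0.34 -0.02  0.11]
cam panel U,Y,N -0.052778200226607806 0.027341285747254016 0.19824050403015042
```

View pics/w13.png

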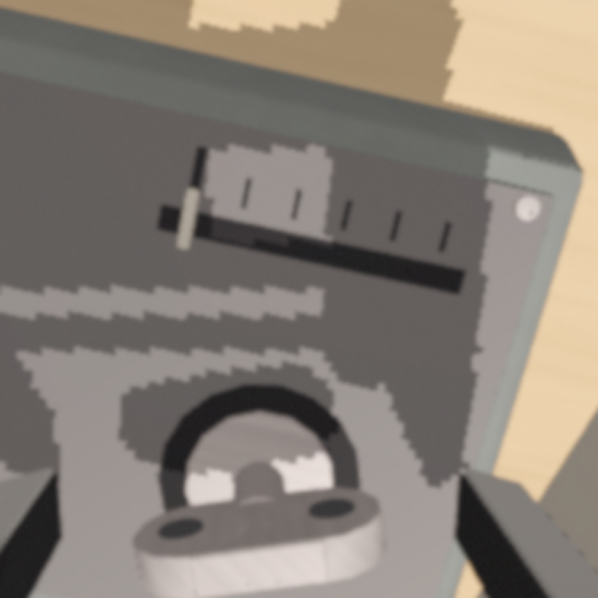

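The camera is now almost over the pointer, at timer y = 27, so parallax is negligible. The pointer at zoomed (187,218) sits in line with the long end mark at (198,167). I'll confirm with numbers, then plan the tab move.

```bash
cat >> h.py <<'E'
def tgt2(u,y,h):  # TCP at panel coords mm, tool z=U, y=Y
    P=w([0,0,58])+(u*U+y*Y+h*N)/1000
    b=np.c_[-N,Y,U];p,r=tool();s=ctrl.get_state()
    d=(p-w([0,0,58]))*1000
    print("t %.2f"%s["time"],"now u,y,h",np.round([d@U,d@Y,d@N],1),"F uyn",np.round([s["contact_force"]@k for k in(U,Y,N)],1),"grip",round(s["grip_width"]*94,1))
    print("shift mm",np.round(r.inv().apply(P-p)*1000,1),"turn",np.round((r.inv()*R.from_matrix(b)).as_rotvec(degrees=True),1))
E
python3 - <<'E'
from h import *
import pickle
c=pickle.load(open('w13.pkl','rb'))
z=lambda l:np.array(l,float)/2.3+[170,40]-.3
a=pan(c,z([[187,218],[198,167],[445,236],[528,209]]),.001);print(a,"ptr-mark",a[0,1]-a[1,1])
tgt2(-15.5,-61,77)
E
```

```text
[[-39.8  12.6]
 [-51.8  12.9]
 [-48.6  73.6]
 [-58.8  91.2]] ptr-mark -0.3000000000000007
t 17.38 now u,y,h [19.9 44.1 17.3] F uyn [ 0.2 -0.8 -0.3] grip 94.0
shift mm [-59.5 -95.3 -56.9] turn [12.2 -0.   0.1]
```

The pointer is within 0.3 mm of the end mark. I'll retreat, shut the jaws and go to the tab.

>>> apply_moves:
  rows:
    - {"tx":-0.02,"ty":0,"tz":0,"wx":0,"wy":0,"wz":0,"grip":0.094}
    - {"tx":-0.045,"ty":0,"tz":0,"wx":0,"wy":0,"wz":0,"grip":0.094}
    - {"tx":-0.06,"ty":0,"tz":0,"wx":0,"wy":0,"wz":0,"grip":0.094}
    - {"tx":-0.06,"ty":-0.03,"tz":-0.02,"wx":6,"wy":0,"wz":0,"grip":0.0}
    - {"tx":-0.06,"ty":-0.06,"tz":-0.04,"wx":12,"wy":0,"wz":0,"grip":0.0}
    - {"tx":-0.06,"ty":-0.095,"tz":-0.057,"wx":12,"wy":0,"wz":0,"grip":0.0}
    - {"tx":-0.06,"ty":-0.095,"tz":-0.057,"wx":12,"wy":0,"wz":0,"grip":0.0}
    - {"tx":-0.06,"ty":-0.095,"tz":-0.057,"wx":12,"wy":0,"wz":0,"grip":0.0}

```text
time: 18.05
eef_pos: [0.4277, 0.1262, 0.1212]
tool_rot: [0.88, 0.896, -1.366]
contact_force: [0.7, 0.3, 0.1]
grip_width: 0.681
```

>>> apply_moves:
  rows:
    - {"tx":0,"ty":0,"tz":0,"wx":0,"wy":0,"wz":0,"grip":0.0}
    - {"tx":0,"ty":0,"tz":0,"wx":0,"wy":0,"wz":0,"grip":0.0}
    - {"tx":0,"ty":0,"tz":0,"wx":0,"wy":0,"wz":0,"grip":0.0}
    - {"tx":0,"ty":0,"tz":0,"wx":0,"wy":0,"wz":0,"grip":0.0}
    - {"tx":0,"ty":0,"tz":0,"wx":0,"wy":0,"wz":0,"grip":0.0}
    - {"tx":0,"ty":0,"tz":0,"wx":0,"wy":0,"wz":0,"grip":0.0}
    - {"tx":0,"ty":0,"tz":0,"wx":0,"wy":0,"wz":0,"grip":0.0}
    - {"tx":0,"ty":0,"tz":0,"wx":0,"wy":0,"wz":0,"grip":0.0}

```text
time: 18.72
eef_pos: [0.4294, 0.126, 0.1217]
tool_rot: [0.881, 0.896, -1.366]
contact_force: [-0.2, 0.3, -0.9]
grip_width: 0.119
```

```bash
python3 -c "
from h import *
import pickle
tgt2(-15.5,-61,7)
c=ctrl.get_calibration('wrist');pickle.dump(c,open('w14.pkl','wb'))
f=ctrl.grab_frame('wrist')[:,:,::-1]
cv2.imwrite('pics/w14.png',f)"
```

```text
t 18.72 now u,y,h [-16.6 -60.3  77.5] F uyn [-0.6 -0.2 -0.8] grip 11.2
shift mm [70.5 -0.5  1.1] turn [-0.3  0.   0.1]
```

View pics/w14.png

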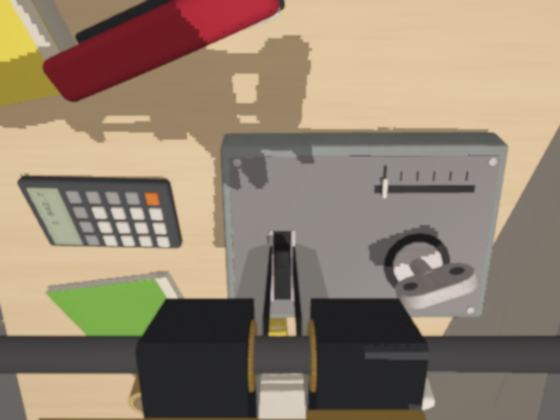

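The fingers are centred over the slot at column 283, and the pointer still stands on the end mark at (385,188). I'll descend behind the tab.

>>> apply_moves:
  rows:
    - {"tx":0.02,"ty":-0.0005,"tz":0.0,"wx":0,"wy":0,"wz":0,"grip":0.0}
    - {"tx":0.04,"ty":-0.0005,"tz":0.0,"wx":0,"wy":0,"wz":0,"grip":0.0}
    - {"tx":0.05,"ty":-0.0005,"tz":0.0,"wx":0,"wy":0,"wz":0,"grip":0.0}
    - {"tx":0.06,"ty":-0.0005,"tz":0.0,"wx":0,"wy":0,"wz":0,"grip":0.0}
    - {"tx":0.066,"ty":-0.0005,"tz":0.0,"wx":0,"wy":0,"wz":0,"grip":0.0}
    - {"tx":0.07,"ty":-0.0005,"tz":0.0,"wx":0,"wy":0,"wz":0,"grip":0.0}
    - {"tx":0.07,"ty":-0.0005,"tz":0.0,"wx":0,"wy":0,"wz":0,"grip":0.0}

```text
time: 19.35
eef_pos: [0.4292, 0.0969, 0.0576]
tool_rot: [0.881, 0.897, -1.366]
contact_force: [-0.5, 0.2, -0.8]
grip_width: 0.006
```

```bash
python3 -c "
from h import *
tgt2(17.2,-61,7)
f=ctrl.grab_frame('wrist')[:,:,::-1]
cv2.imwrite('pics/w15.png',f)
cv2.imwrite('pics/s15.png',cv2.resize(ctrl.grab_frame('scene')[150:290,200:360,::-1],None,fx=4,fy=4,interpolation=cv2.INTER_CUBIC))"
```

```text
t 19.35 now u,y,h [-16.6 -61.2   7.1] F uyn [-0.5 -0.5 -0.7] grip 0.6
shift mm [ 0.1  0.4 33.8] turn [-0.3  0.   0.2]
```

View pics/w15.png

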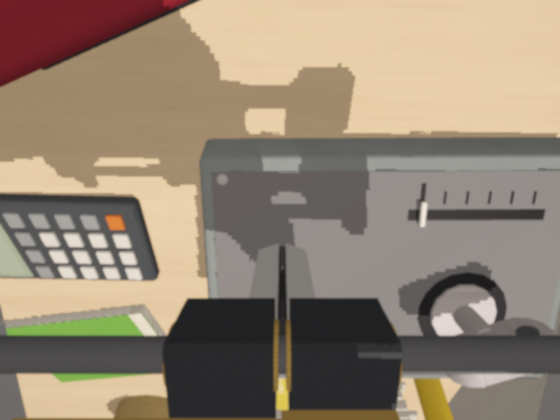

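View pics/s15.png

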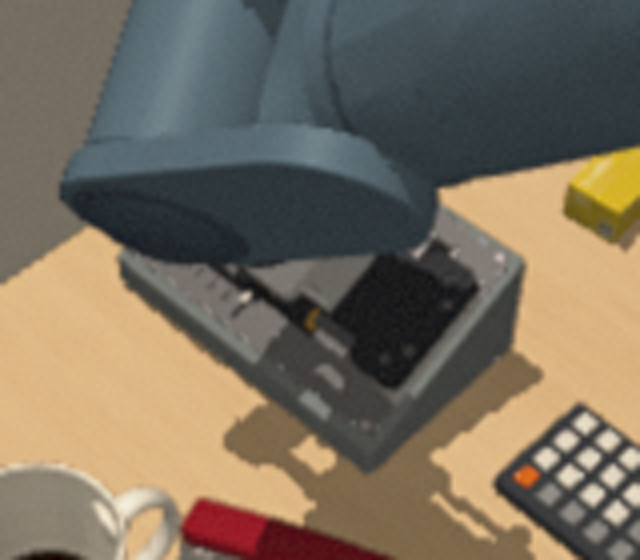

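>>> apply_moves:
  rows:
    - {"tx":0,"ty":0,"tz":0.005,"wx":0,"wy":0,"wz":0,"grip":0.0}
    - {"tx":0,"ty":0,"tz":0.01,"wx":0,"wy":0,"wz":0,"grip":0.0}
    - {"tx":0,"ty":0,"tz":0.014,"wx":0,"wy":0,"wz":0,"grip":0.0}
    - {"tx":0,"ty":0,"tz":0.018,"wx":0,"wy":0,"wz":0,"grip":0.0}
    - {"tx":0,"ty":0,"tz":0.022,"wx":0,"wy":0,"wz":0,"grip":0.0}

```text
time: 19.87
eef_pos: [0.4302, 0.0769, 0.0677]
tool_rot: [0.882, 0.896, -1.365]
contact_force: [0.1, 3.3, 0.7]
grip_width: 0.005
```

```bash
python3 -c "
from h import *
tgt2(17.2,-61,7)"
```

```text
t 19.87 now u,y,h [  5.8 -60.6   8. ] F uyn [-2.7  0.2  2. ] grip 0.5
shift mm [ 1.  -0.3 11.4] turn [-0.3 -0.   0. ]
```

>>> apply_moves:
  rows:
    - {"tx":0,"ty":0,"tz":0.003,"wx":0,"wy":0,"wz":0,"grip":0.0}
    - {"tx":0,"ty":0,"tz":0.006,"wx":0,"wy":0,"wz":0,"grip":0.0}
    - {"tx":0,"ty":0,"tz":0.009,"wx":0,"wy":0,"wz":0,"grip":0.0}
    - {"tx":0,"ty":0,"tz":0.0105,"wx":0,"wy":0,"wz":0,"grip":0.0}
    - {"tx":0,"ty":0,"tz":0.0105,"wx":0,"wy":0,"wz":0,"grip":0.0}

```text
time: 20.28
eef_pos: [0.4298, 0.0671, 0.0715]
tool_rot: [0.881, 0.896, -1.366]
contact_force: [0.5, 0.9, 0.5]
grip_width: 0.007
```

```bash
python3 -c "
from h import *
tgt2(17.2,-61,7)"
```

```text
t 20.28 now u,y,h [ 16.4 -61.3   7.5] F uyn [-0.6  0.5  0.8] grip 0.7
shift mm [0.5 0.3 0.8] turn [-0.3  0.   0.1]
```

>>> apply_moves:
  rows:
    - {"tx":0,"ty":0,"tz":0.0008,"wx":0,"wy":0,"wz":0,"grip":0.0}
    - {"tx":0,"ty":0,"tz":0.0015,"wx":0,"wy":0,"wz":0,"grip":0.0}
    - {"tx":0,"ty":0,"tz":0.0015,"wx":0,"wy":0,"wz":0,"grip":0.0}

```text
time: 20.53
eef_pos: [0.4297, 0.0662, 0.0718]
tool_rot: [0.881, 0.897, -1.366]
contact_force: [-0.3, 1.3, 1.0]
grip_width: 0.003
```

```bash
python3 -c "
from h import *
tgt2(17.2,-61,7)"
```

```text
t 20.53 now u,y,h [ 17.3 -61.4   7.4] F uyn [-0.8 -0.3  1.5] grip 0.3
shift mm [ 0.4  0.4 -0.1] turn [-0.3 -0.   0.1]
```

>>> apply_moves:
  rows:
    - {"tx":0,"ty":0,"tz":-0.01,"wx":0,"wy":0,"wz":0,"grip":0.0}
    - {"tx":-0.02,"ty":0,"tz":-0.02,"wx":0,"wy":0,"wz":0,"grip":0.0}
    - {"tx":-0.05,"ty":0,"tz":-0.03,"wx":0,"wy":0,"wz":0,"grip":0.0}
    - {"tx":-0.08,"ty":0,"tz":-0.055,"wx":0,"wy":0,"wz":0,"grip":0.0}
    - {"tx":-0.08,"ty":0,"tz":-0.09,"wx":0,"wy":0,"wz":0,"grip":0.0}
    - {"tx":-0.08,"ty":0,"tz":-0.11,"wx":0,"wy":0,"wz":0,"grip":0.0}
    - {"tx":-0.08,"ty":0,"tz":-0.11,"wx":0,"wy":0,"wz":0,"grip":0.0}

```text
time: 21.12
eef_pos: [0.4265, 0.2019, 0.0979]
tool_rot: [0.877, 0.899, -1.364]
contact_force: [-0.1, 0.1, -0.1]
grip_width: 0.003
```

```bash
python3 -c "
from h import *
import pickle
tgt2(-15,-61,7)
pickle.dump(ctrl.get_calibration('wrist'),open('w16.pkl','wb'))
cv2.imwrite('pics/w16.png',ctrl.grab_frame('wrist')[:,:,::-1])
cv2.imwrite('pics/s16f.png',ctrl.grab_frame('scene')[:,:,::-1])"
```

```text
t 21.12 now u,y,h [-95.6 -61.5  87.1] F uyn [-0.1 -0.1 -0.1] grip 0.3
shift mm [80.2  0.8 80.5] turn [-0.   0.   0.1]
```

View pics/w16.png

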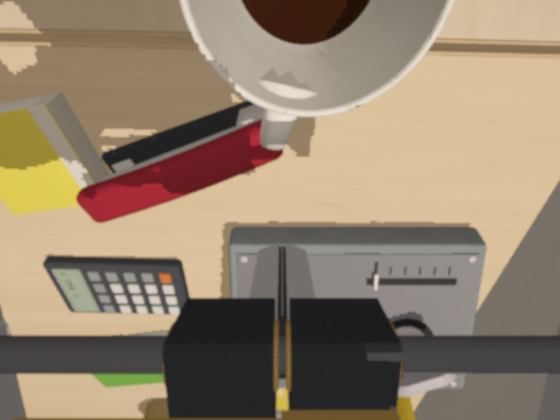

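View pics/s16f.png

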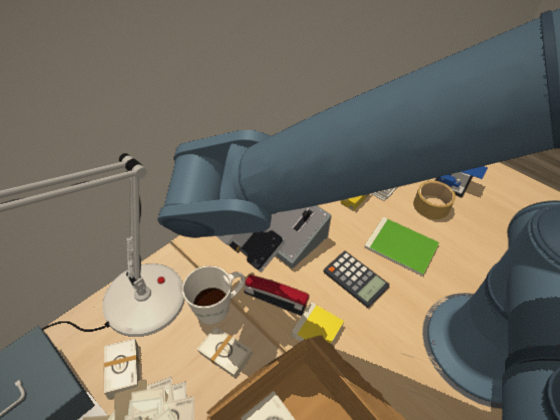

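```bash
python3 - <<'E'
from h import *
i=cv2.imread("pics/s16f.png")[185:275,260:345];cv2.imwrite("pics/s16.png",cv2.resize(i,None,fx=6,fy=6,interpolation=cv2.INTER_CUBIC))
c=ctrl.get_calibration("scene")
for t in (0,22,26):
    q=proj(c,w([0,0,58])+((7.7+t)*U-60*Y+19*N)/1000)[0];print(t,"tab top zoomed",(q-[260,185])*6)
E
```

```text
0 tab top zoomed [224.61890315 220.89101511]
22 tab top zoomed [261.55473403 175.56466548]
26 tab top zoomed [268.246208   167.35365931]
```

View pics/s16.png

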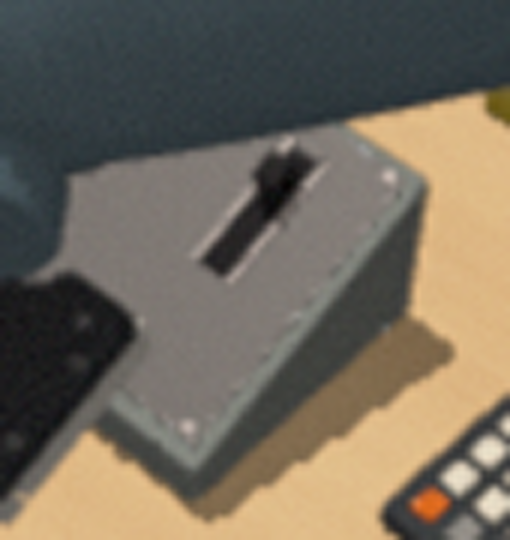

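>>> apply_moves:
  rows:
    - {"tx":-0.04,"ty":0.01,"tz":0.01,"wx":0,"wy":0,"wz":0,"grip":0.0}
    - {"tx":-0.06,"ty":0.035,"tz":0.03,"wx":0,"wy":0,"wz":0,"grip":0.0}
    - {"tx":-0.06,"ty":0.06,"tz":0.06,"wx":0,"wy":0,"wz":0,"grip":0.0}
    - {"tx":-0.06,"ty":0.07,"tz":0.07,"wx":0,"wy":0,"wz":0,"grip":0.0}
    - {"tx":-0.06,"ty":0.07,"tz":0.07,"wx":0,"wy":0,"wz":0,"grip":0.0}
    - {"tx":-0.06,"ty":0.07,"tz":0.07,"wx":0,"wy":0,"wz":0,"grip":0.0}

```text
time: 21.72
eef_pos: [0.4975, 0.1604, 0.1824]
tool_rot: [0.882, 0.896, -1.369]
contact_force: [0.4, 0.5, -0.1]
grip_width: 0.009
```

```bash
python3 -c "
from h import *
import pickle
tgt2(-15,-61,7)
pickle.dump(ctrl.get_calibration('wrist'),open('w17.pkl','wb'))
cv2.imwrite('pics/w17.png',ctrl.grab_frame('wrist')[:,:,::-1])"
```

```text
t 21.72 now u,y,h [-21.6   8.6 146.3] F uyn [-0.5  0.4  0.1] grip 0.8
shift mm [139.6 -68.9   7.1] turn [-0.4  0.   0.3]
```

View pics/w17.png

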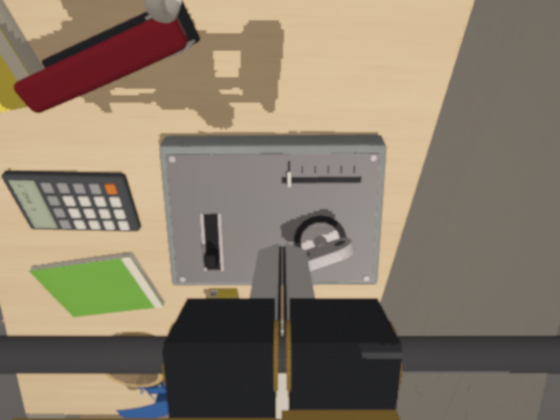

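```bash
python3 - <<'E'
from h import *
import pickle
c=pickle.load(open('w17.pkl','rb'))
f=cv2.imread("pics/w17.png")
i=f[200:285,180:250];cv2.imwrite("pics/w17z.png",cv2.resize(i,None,fx=7,fy=7,interpolation=cv2.INTER_CUBIC))
i=f[145:205,270:390];cv2.imwrite("pics/w17p.png",cv2.resize(i,None,fx=6,fy=6,interpolation=cv2.INTER_CUBIC))
print(pan(c,[[172,159],[374,158],[375,282],[182,280]]))
for t in (20,22,24,26):
  for h in(19,):
    print(t,[np.round((proj(c,w([0,0,58])+((7.7+t+e)*U-60*Y+h*N)/1000)[0]-[180,200])*7) for e in(-7,7)])
E
```

```text
[[-58.4 -94.6]
 [-58.2  91.9]
 [ 67.  100.5]
 [ 63.9 -95.2]]
20 [array([212., 326.]), array([219., 424.])]
22 [array([213., 340.]), array([219., 438.])]
24 [array([214., 354.]), array([220., 451.])]
26 [array([215., 368.]), array([221., 465.])]
```

View pics/w17z.png

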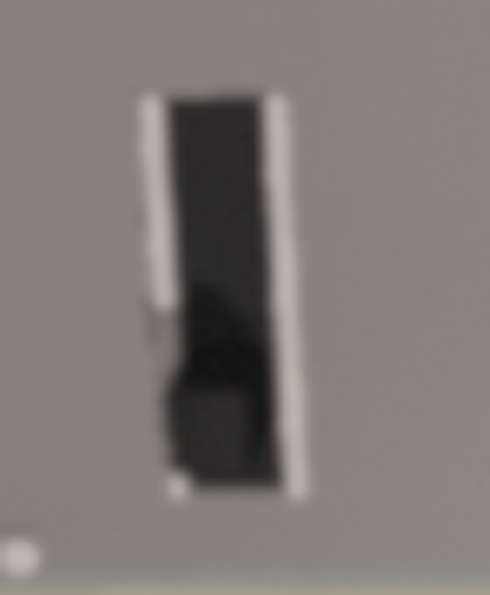

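View pics/w17p.png

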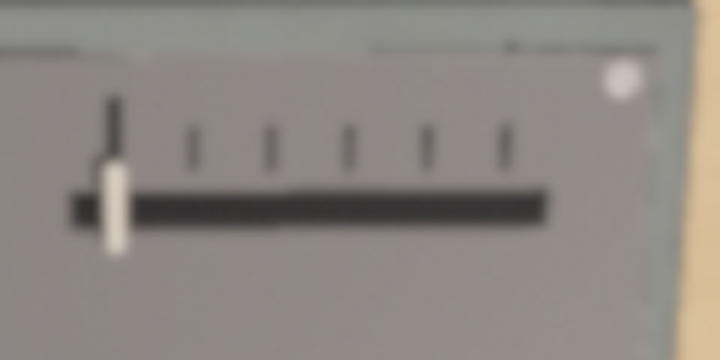

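```bash
python3 - <<'E'
from h import *
import pickle
c=pickle.load(open('w17.pkl','rb'));z=lambda l:np.array(l,float)/7+[180,200]-.43
print("slot",pan(c,z([[215,100],[235,487]])),"tab",pan(c,z([[213,385],[215,470]]),.019))
c=pickle.load(open('w1.pkl','rb'));i=cv2.imread("pics/w1.png")[55:100,235:330];cv2.imwrite("pics/w1t.png",cv2.resize(i,None,fx=7,fy=7,interpolation=cv2.INTER_CUBIC))
E
```

```text
slot [[ -5.6 -62.3]
 [ 52.1 -62.9]] tab [[ 28.7 -60.8]
 [ 41.  -61.3]]
```

View pics/w1t.png

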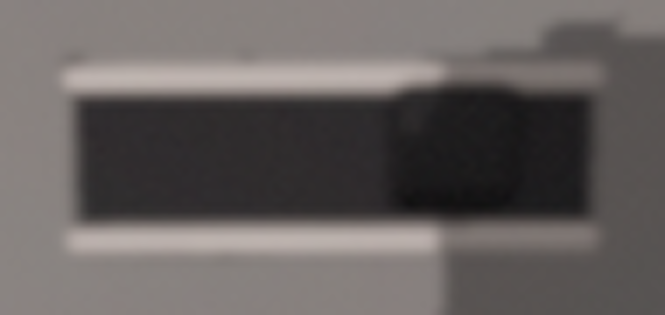

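```bash
python3 - <<'E'
from h import *
import pickle
c=pickle.load(open('w1.pkl','rb'));z=lambda l:np.array(l,float)/7+[235,55]-.43
print("slot",pan(c,z([[590,158],[76,158]])),"tab",pan(c,z([[518,148],[392,148]]),.019))
E
```

```text
slot [[ -7.  -62.2]
 [ 51.  -62.4]] tab [[  2.5 -61.3]
 [ 15.8 -61.3]]
```

The tab has travelled about 24.5 mm measured against its slot, which passes but isn't the full 26 mm. There's plenty of time, so I'll give it one gentle extra nudge.

>>> apply_moves:
  rows:
    - {"tx":0.01,"ty":-0.035,"tz":0.005,"wx":0,"wy":0,"wz":0,"grip":0.0}
    - {"tx":0.04,"ty":-0.069,"tz":0.01,"wx":0,"wy":0,"wz":0,"grip":0.0}
    - {"tx":0.08,"ty":-0.069,"tz":0.02,"wx":0,"wy":0,"wz":0,"grip":0.0}
    - {"tx":0.11,"ty":-0.069,"tz":0.025,"wx":0,"wy":0,"wz":0,"grip":0.0}
    - {"tx":0.13,"ty":-0.069,"tz":0.025,"wx":0,"wy":0,"wz":0,"grip":0.0}
    - {"tx":0.139,"ty":-0.069,"tz":0.025,"wx":0,"wy":0,"wz":0,"grip":0.0}
    - {"tx":0.139,"ty":-0.069,"tz":0.025,"wx":0,"wy":0,"wz":0,"grip":0.0}
    - {"tx":0.139,"ty":-0.069,"tz":0.025,"wx":0,"wy":0,"wz":0,"grip":0.0}

```text
time: 22.43
eef_pos: [0.4302, 0.0808, 0.0666]
tool_rot: [0.88, 0.897, -1.366]
contact_force: [0.0, -0.4, 0.2]
grip_width: 0.002
```

```bash
python3 -c "
from h import *
tgt2(18.5,-61,7.5)"
```

```text
t 22.43 now u,y,h [  1.9 -60.6   8.6] F uyn [0.5 0.  0. ] grip 0.1
shift mm [ 1.1 -0.4 16.6] turn [-0.2  0.   0.2]
```

>>> apply_moves:
  rows:
    - {"tx":0.001,"ty":0,"tz":0.005,"wx":0,"wy":0,"wz":0,"grip":0.0}
    - {"tx":0.001,"ty":0,"tz":0.01,"wx":0,"wy":0,"wz":0,"grip":0.0}
    - {"tx":0.001,"ty":0,"tz":0.014,"wx":0,"wy":0,"wz":0,"grip":0.0}
    - {"tx":0.001,"ty":0,"tz":0.0165,"wx":0,"wy":0,"wz":0,"grip":0.0}
    - {"tx":0.001,"ty":0,"tz":0.0165,"wx":0,"wy":0,"wz":0,"grip":0.0}
    - {"tx":0.001,"ty":0,"tz":0.0165,"wx":0,"wy":0,"wz":0,"grip":0.0}

```text
time: 22.93
eef_pos: [0.4319, 0.0666, 0.0731]
tool_rot: [0.888, 0.897, -1.363]
contact_force: [0.3, 8.6, -0.4]
grip_width: 0.009
```

```bash
python3 -c "
from h import *
tgt2(18.5,-61,7.5)"
```

```text
t 22.93 now u,y,h [ 17.5 -59.2   8.7] F uyn [-8.   0.5  3.2] grip 0.8
shift mm [ 1.2 -1.7  1.1] turn [-0.4 -0.3 -0.1]
```

An 8 N reaction at 17.5 mm means the tab is against its upper stop. I'll back off, rise clear and check.

>>> apply_moves:
  rows:
    - {"tx":0,"ty":0,"tz":-0.012,"wx":0,"wy":0,"wz":0,"grip":0.0}
    - {"tx":-0.02,"ty":0,"tz":-0.02,"wx":0,"wy":0,"wz":0,"grip":0.0}
    - {"tx":-0.06,"ty":0,"tz":-0.02,"wx":0,"wy":0,"wz":0,"grip":0.0}
    - {"tx":-0.1,"ty":0.03,"tz":-0.02,"wx":0,"wy":0,"wz":0,"grip":0.0}
    - {"tx":-0.14,"ty":0.06,"tz":-0.03,"wx":0,"wy":0,"wz":0,"grip":0.0}
    - {"tx":-0.14,"ty":0.07,"tz":-0.04,"wx":0,"wy":0,"wz":0,"grip":0.0}
    - {"tx":-0.14,"ty":0.07,"tz":-0.04,"wx":0,"wy":0,"wz":0,"grip":0.0}
    - {"tx":-0.14,"ty":0.07,"tz":-0.04,"wx":0,"wy":0,"wz":0,"grip":0.0}

```text
time: 23.6
eef_pos: [0.5002, 0.1606, 0.1847]
tool_rot: [0.882, 0.896, -1.364]
contact_force: [-0.8, 0.7, 0.0]
grip_width: 0.002
```

```bash
python3 -c "
from h import *
import pickle
tgt2(-15,-61,7)
pickle.dump(ctrl.get_calibration('wrist'),open('w18.pkl','wb'))
f=ctrl.grab_frame('wrist')[:,:,::-1]
cv2.imwrite('pics/w18f.png',f)
cv2.imwrite('pics/w18.png',cv2.resize(f[140:290,160:390],None,fx=3.4,fy=3.4,interpolation=cv2.INTER_CUBIC))
cv2.imwrite('pics/top18.png',ctrl.grab_frame('top')[:,:,::-1])"
```

```text
t 23.60 now u,y,h [-20.7  11.2 148.5] F uyn [-0.6 -0.8  0.3] grip 0.2
shift mm [141.5 -72.1   6.2] turn [-0.3 -0.   0. ]
```

View pics/w18.png

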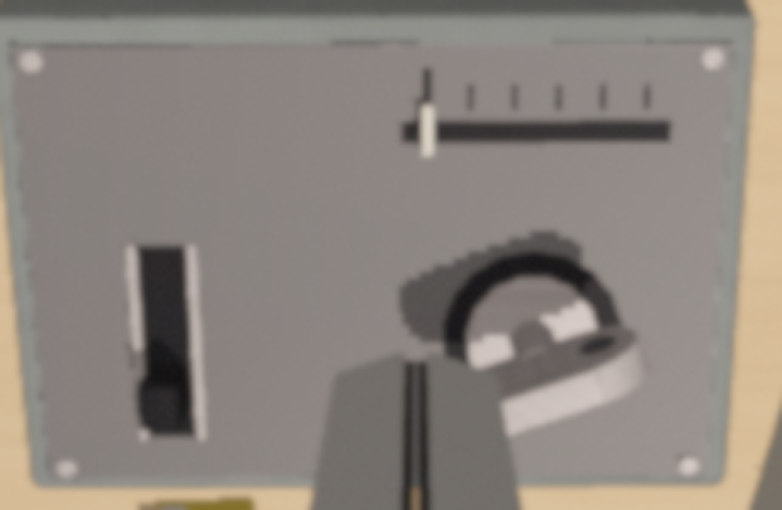

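View pics/top18.png

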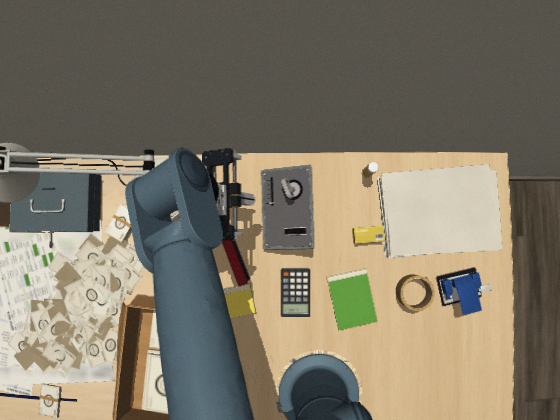

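```bash
python3 -c "
from h import *
print(ctrl.finish_job(), ctrl.get_state()['time'])"
```

```text
the job is handed in; nothing more can be done
the job is handed in; nothing more can be done
```

The timer is wound to its end mark, the start tab is up against its stop, and I handed the job in at about 23.7 s of the 72 s allowed. No verdict was reported.

- **Winding:** I wound the key clockwise in two bites of about 3 rad each. From almost straight above, the pointer was 0.3 mm from the long mark, and it still stood on it in the last picture.
- **Stop:** The key never showed a clear torque rise. The wing slipped about 7 degrees in the jaws during the last small steps, so I judged the stop from that slip and the pointer. Torque readings, taken between moves, stayed at or below about 0.16 N m, well under the 0.6 N m limit.
- **Tab:** The first push gave about 24.5 mm of travel, measured against the slot. A second push met about 8 N, which I took as the upper stop, and the last picture shows the tab at the top of its slot.
- **Surroundings:** At hand-in the arm was about 150 mm off the panel, with nothing touching the timer. In the last top view the glue stick and staple box stand where they were, and so does the visible part of the stapler. The mug was hidden by the arm in that view; the last scene picture, taken before the second push, shows it unmoved.
- **Disagreement:** Oblique wrist views put the pointer 1 to 2.5 mm past the end mark. I took this as parallax because the view from above did not show it. Wrist-camera positions were also about 1 to 3 mm off the other two cameras, so I judged pointer and tab against marks on the timer itself.

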